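# Refill the key-locked counter dispenser

### The arm

A 6-joint arm with a two-finger parallel gripper is mounted at the origin on the work surface. World frame = base frame: x ahead of the robot, y to its left, z up, the work surface at z = 0. Lengths are in m, angles in rad, forces in N, time in s.
With the tool pointing down it reaches from about 0.3 to 0.75 m from the base axis. Payload 8.5 kg.
Tool frame: the origin (TCP) lies on the centre line of the jaws, within the pads' length; the fingertips stand 14 mm ahead of it and the grasp point (between the pads) lies 5 mm behind it (manip.nose_length is the distance from the TCP to the fingertips, in m); z points along the fingers, y is the direction in which the jaws open and shut (so a half turn about z gives the same grasp; the last joint's range is limited). The gripper opens to 85 mm and grips with 20 to 120 N. Pads are 22 mm wide; open, the fingers measure 114 mm over their backs; the gripper's body (76 mm by 85 mm) begins 54 mm behind the grasp point. The pads swing forward as they close: fully open they stand 13 mm farther back than shut.
Start: joints at [1.05, 0.381, 1.297, -0, 1.464, -0.215], TCP at [0.166, 0.524, 0.245] pointing down, gripper open.
Joint ranges: [-3.11, 3.11], [-0.89, 2.33], [0.22, 2.48], [-1.42, 4.56], [0.17, 2.85], [-2.88, 2.88]. Speed limits (rad/s): [2.39, 2.39, 3.14, 3.14, 3.14, 3.14].

### API

Orientations are given as a 3x3 rotation matrix whose columns are the frame's x, y, z axes.
In Python, from workcell import manip gives the robot as it stands.
- The arm moves only by the tool carry_out, never from a script. Its argument "targets" is a list that holds one entry, the list of rows, each a list of 7 numbers: the shift along the tool's x, y, z in cm, then the turn, a rotation vector about the tool's x, y, z in degrees, then the finger opening in cm, from 0 to 8.54. In form: [[[dx, dy, dz, wx, wy, wz, jaw], ...]]. A call has 1 to 12 rows; each row is the pose to reach, as a shift and turn from the pose commanded when the call began, along the tool's axes at that moment; what a row does not reach only later rows make up. A row lasts 1/12 s, in which the tool goes at most 41.7 mm and 7.16 degrees, less where a joint would pass 70% of its speed; a pose out of reach is approached as far as the arm can. A call with a gripper value outside its range is refused whole. The fingers move at their own pace and stop on an object; "newtons" is the grip in N (left out, the last holds). Time passes only in rows, so rows that repeat a pose let the fingers close. It gives the time, the measured TCP pose, the force and the opening at its end, in the units of the state.
- manip.observe(): the state, without advancing time (a new reading comes with each control period).
- manip.capture(name): name is "side" or "top"; returns a dict with "color" (384x512x3 uint8, red, green, blue), "fx", "fy", "cx", "cy" (pixels), "dist" ([k1, k2, p1, p2, k3] as OpenCV has them; the pictures are not rectified), "view" (4x4, takes a point from world to camera coordinates). Camera axes: x right, y down, z forward; pixel columns grow to the right and rows downward; lengths in m; the calibration is good to about 2 mm. A picture is of the moment at which its call begins. There is no depth.
- manip.job_done(): hands the job in, once; it reports no verdict.
Trained networks look in the newest picture that a camera, given by its name, has taken for a name from the list of things; names that differ only in an ending like _2 or _b are one class to them, and where a whole thing is asked for, a point or a joint stands for the part that bears it (a point fixed in the world has none). Each returns a list of dicts, best first, with "p" (0 to 1); they miss things now and then, are a little off and sometimes report something else, mostly with a low value. They report only what shows in the picture. A call takes as long as a camera call. They do not tell look-alikes from the thing itself.
- manip.search_frame(camera, target): "centre" ([column, row] in pixels, amid what is visible of it).
- manip.tip_of(camera, target): "centre" ([column, row] in pixels: a listed point, or the origin of a listed thing).
The state is a dict: "time": time; "joints": joint angles; "qvel": joint speeds; "joint_torque": joint torques, N m; "tool_pos": TCP position; "ee_rot": TCP orientation; "wrist_force": force on the tool from outside, world axes, zero at the start; "ft_torque": the same for the moment, N m; "finger_gap": opening from 0.0 (shut) to 1.0 (fully open).
Only numpy, scipy, OpenCV 4.12 (cv2) and the standard library are available. Lean on these libraries where they do the work, as an engineer would, in place of code of your own. Each camera call takes 0.05 s, during which the arm holds its last target.

### The job

Refill the clear dispenser: take the wooden-handled key from its stand, feel along the dark groove on the dispenser's lid with the key's tip until it drops into the hidden keyhole, and press to make the tray spring out at the front. Stand the refill carton in the tray, push the tray home until it clicks, and leave the key standing in its stand again. Do not disturb the pot or the plate.

Things in the scene. Friction and masses are not known exactly. Their poses are not given: they have to be found in the camera images.
- dispenser: Clear plastic box fixed to the counter, 150 (x) x 172 (y) x 75 mm high; origin at the centre of its underside, z up, its front (tray side) faces its own -x. The rear of the lid (x +10 to +75 mm) is a dark deck, top at z = 75 mm, with one groove along y. The white disc (32 mm wide, 5 mm high, at x -40, y +58 mm) on the clear part of the lid is fixed and plays no part.
- groove (a point): Middle of the groove, on its floor (dispenser frame x +35, y 0, z 66 mm); axes as the dispenser's. The groove is 14 mm wide (x), 9 mm deep and runs from y = -38 to +38 mm. Its floor has one gap, the keyhole: full groove width, 13 mm long, centred anywhere from y = -22 to +22 mm, black in black, in a new place each time.
- bar (a point): Middle of the top of the sprung release bar that lies under the whole groove floor, reached only through the keyhole: 10 mm below the groove floor (z 56 mm in the dispenser frame). It takes 2 N to start and 5.3 N at its 9 mm end of travel; pressed 5 to 7 mm down it frees the tray. This point moves with the bar.
- tray (a joint): How far the white tray stands out of the dispenser's front, m: 0 = shut and latched, 0.070 = fully sprung out. It slides along the dispenser's -x on a spring of 2 to 3 N. When pushed in it must go 1 to 4 mm past 0 (stop at -0.004; up to 10 N over the last 15 mm) for the latch to snap, then rests at 0. Let go before that, it springs out again.
- tray_front (a point): Centre of the outer face of the tray's front panel (70 wide, 50 mm high, from 3 to 53 mm above the counter, 10 mm thick); it moves with the tray; push it along the dispenser's +x. Shut, it stands 6 mm proud of the housing's front.
- tray_pocket (a point): Centre of the floor of the tray's pocket, 8 mm above the counter; moves with the tray, axes as the dispenser's. The pocket is 62 (x) x 52 mm (y), side and rear walls 16 mm above its floor, front panel 45 mm above it. Fully out, the whole pocket lies clear in front of the housing, its rear wall touching the front plane.
- key: Release key, 95 mm long, 60 g; origin at the centre of its tip, z from tip to handle. Round steel shank 7 mm across and 45 mm long, then a steel collar 28 mm across and 4 mm thick, then a wooden handle 18 x 18 mm square (faces along its x and y) and 46 mm long. It starts tip down in the stand, collar on the stand's top.
- key_grip (a point): Middle of the key's handle, 73 mm above the tip. Grip it firmly, across two flat faces: in a light grip the key swivels when its tip is dragged or pressed.
- stand: Wooden block 60 x 60 x 52 mm fixed to the counter, with a 16 mm square hole right through its centre for the key's shank; origin at the centre of its underside. With the key in it the tip is 7 mm above the counter.
- refill: Refill carton, rigid closed box 46 (x) x 34 (y) x 42 mm high, about 80 g; origin at the centre of its underside. It stands loose on the counter and goes into the tray the same way up, long side along the dispenser's x; up to 56 mm high over the counter clears the front opening.
- sufuria: Bystander: round stainless pot without handles, 180 mm across the rim, 86 mm high; origin at the centre of its underside.
- plate: Bystander: ceramic side plate, 160 mm across; origin at the centre of its underside.
Things that resemble listed ones, but are neither listed nor needed, are in the scene too. Several things look just like the refill: the one meant starts farthest from the robot's base.

How it is judged:
By the outcome, as a careful person would: the job done as asked, in the order asked, and still so for the second after the job is handed in, with the robot touching nothing.
It also fails if it takes over 72 s, if anything falls off the work surface, if the arm or the gripper's body presses on something with over 40 N, if the wrist force passes 120 N, or if a joint passes its speed limit or range.

## Working session

There is one attempt and no reset: what is moved stays moved. The work goes in short steps, Python scripts to look and compute and a tool call to move; the robot and the scene stay as the last step left them, time stands still between calls to the robot, and variables do not carry over. Pictures are saved under pics/ and viewed, and the job is handed in when it is done.

Besides the shell and the picture viewer there is one more tool, called after ">>>" as name(argument=value, ...) on one line, values as JSON. carry_out: Moves the arm, as the interface text tells. Its arguments: {"type":"object","properties":{"targets":{"type":"array"},"newtons":{"type":"number"}},"required":["targets"]}

```bash
mkdir -p pics; ls
cat > h.py <<'E'
import numpy as np, cv2
from workcell import manip
def cap(n,f=None):
    c=manip.capture(n)
    if f: cv2.imwrite('pics/'+f,cv2.cvtColor(c['color'],cv2.COLOR_RGB2BGR))
    return c
def K(c): return np.array([[c['fx'],0,c['cx']],[0,c['fy'],c['cy']],[0,0,1.]])
def ray(c,px):
    V=np.array(c['view']);R=V[:3,:3];t=V[:3,3]
    u=cv2.undistortPoints(np.array([[px]],float),K(c),np.array(c['dist'],float))[0,0]
    d=R.T@np.array([u[0],u[1],1.]);return -R.T@t,d/np.linalg.norm(d)
def atz(c,px,z):
    o,d=ray(c,px);return o+d*(z-o[2])/d[2]
def proj(c,P):
    V=np.array(c['view']);P=np.atleast_2d(np.array(P,float))
    r,_=cv2.Rodrigues(V[:3,:3]);return cv2.projectPoints(P,r,V[:3,3],K(c),np.array(c['dist'],float))[0][:,0]
def tri(c1,p1,c2,p2):
    o1,d1=ray(c1,p1);o2,d2=ray(c2,p2)
    A=np.stack([d1,-d2],1);s=np.linalg.lstsq(A,o2-o1,rcond=None)[0]
    a=o1+d1*s[0];b=o2+d2*s[1];return (a+b)/2,np.linalg.norm(a-b)
E
python3 - <<'E'
from h import *
s=manip.observe();print({k:np.round(v,3) for k,v in s.items()})
cs={n:cap(n,n+'0.png') for n in('side','top')}
for n,c in cs.items():
    V=np.array(c['view']);print(n,c['fx'],c['cx'],c['cy'],c['dist'],'pos',np.round(-V[:3,:3].T@V[:3,3],3), np.round(V[2,:3],2))
for t in['dispenser','groove','tray_front','key','key_grip','stand','refill','sufuria','plate']:
    for n in cs:
        print(t,n,'S',[(np.round(d['centre']),round(d['p'],2)) for d in manip.search_frame(n,t)],'T',[(np.round(d['centre'],1),round(d['p'],2)) for d in manip.tip_of(n,t)])
E
```

```text
pics
{'time': np.float64(0.0), 'joints': array([ 1.05 ,  0.381,  1.298, -0.   ,  1.464, -0.215]), 'qvel': array([ 0.   ,  0.   , -0.001, -0.   ,  0.001, -0.   ]), 'joint_torque': array([-0.0000e+00, -4.4844e+01, -2.3128e+01, -0.0000e+00,  5.0000e-03,
       -0.0000e+00]), 'tool_pos': array([0.165, 0.524, 0.245]), 'ee_rot': array([[-0.954,  0.301, -0.001],
       [ 0.301,  0.954, -0.001],
       [ 0.   , -0.001, -1.   ]]), 'wrist_force': array([ 0.662,  0.477, -0.471]), 'ft_torque': array([-0.051, -0.021, -0.004]), 'finger_gap': np.float64(0.998)}
side 393.5151264159184 255.0447028605799 189.26536175670998 [-0.01917696  0.          0.          0.          0.        ] pos [0.376 0.838 0.716] [ 0.16 -0.78 -0.6 ]
top 410.5847494100379 260.46663750640823 198.03154752679455 [-0.08592057  0.          0.          0.          0.        ] pos [0.513 0.006 1.04 ] [ 0.04  0.01 -1.  ]
dispenser side S [(array([221., 196.]), 0.76)] T [(array([222.1, 204.7]), 0.6), (array([233.3, 204.8]), 0.6)]
dispenser top S [(array([258., 165.]), 0.7)] T [(array([259.1, 163.6]), 0.69)]
groove side S [(array([219
[... 735 characters left out ...]
]), 0.72), (array([318., 164.]), 0.61), (array([292., 171.]), 0.5), (array([221., 198.]), 0.46)] T [(array([296.4, 159.2]), 0.73), (array([316. , 168.7]), 0.57), (array([291.9, 177.2]), 0.48)]
refill top S [(array([384., 231.]), 0.85), (array([359., 263.]), 0.79), (array([333., 236.]), 0.53)] T [(array([381.8, 230.8]), 0.84), (array([330. , 236.5]), 0.58), (array([357.8, 264. ]), 0.53)]
sufuria side S [(array([156., 273.]), 0.91)] T [(array([159.5, 285.9]), 0.93)]
sufuria top S [(array([135., 130.]), 0.9)] T [(array([144., 139.]), 0.67), (array([264.4, 144.9]), 0.31)]
plate side S [(array([228., 143.]), 0.74)] T [(array([228.9, 143.5]), 0.85)]
plate top S [] T [(array([394.4, 137.8]), 0.86)]
```

Run:
```python
import cv2
a=cv2.imread('pics/top0.png');cv2.imwrite('pics/topz.png',cv2.resize(a[80:300,90:440],None,fx=2.28,fy=2.28,interpolation=cv2.INTER_CUBIC))
a=cv2.imread('pics/side0.png');cv2.imwrite('pics/sidez.png',cv2.resize(a[90:340,60:400],None,fx=2.3,fy=2.3,interpolation=cv2.INTER_CUBIC))
```

```text
(no output)
```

View pics/topz.png

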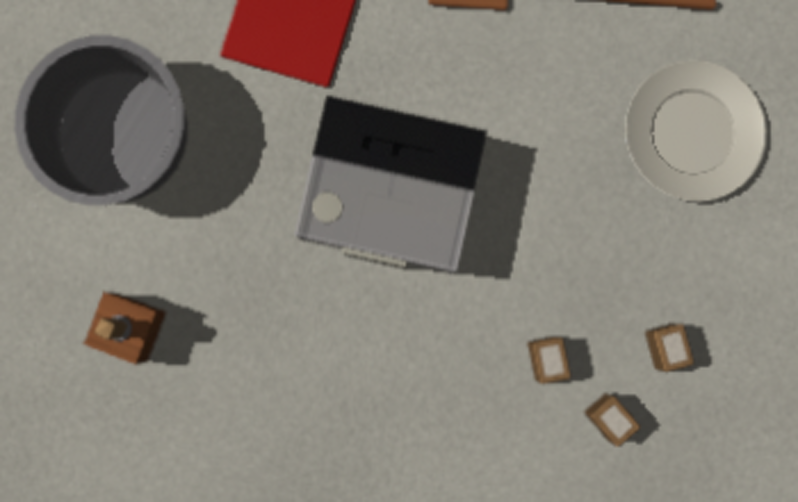

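View pics/sidez.png

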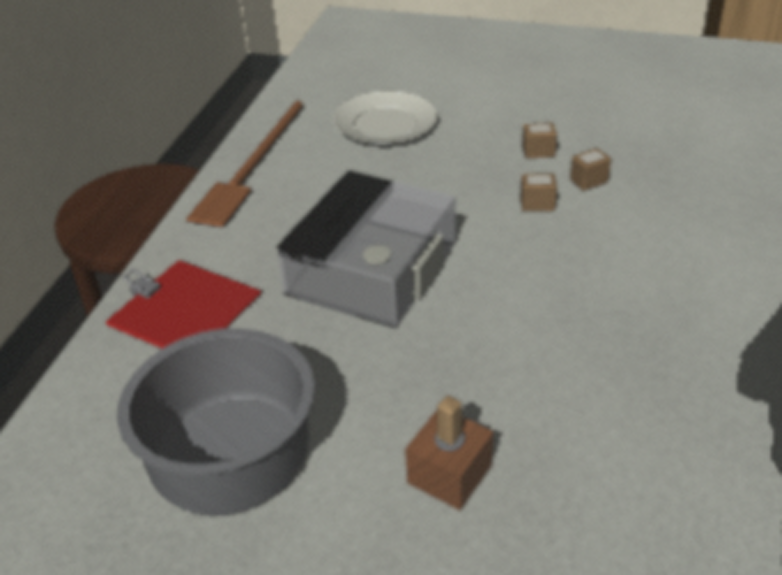

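Run:
```python
from h import *
c=cap('top');s=cap('side')
f=lambda z:(z[0]/2.28+90-.28,z[1]/2.28+80-.28)
for z in[(328,97),(487,130),(473,188),(314,155),(457,270),(299,237)]: print('deck',np.round(atz(c,f(z),.075),4))
for p in[(333,236),(384,231),(359,263)]:
    w=atz(c,p,.038);print('carton',w.round(4),np.hypot(*w[:2]).round(4))
for a,b in[((144.9,219.8),(253.7,294.1)),((136.5,225.1),(254.6,272.9)),((148,223.8),(256.5,295.7)),((263.8,146.1),(207.2,185.5)),((381.8,230.8),(296.4,159.2))]: print([np.round(x,4) for x in tri(c,a,s,b)])
print('stand',atz(c,(148,223.8),0), atz(c,(135,225),.095))
g=cv2.cvtColor(c['color'],cv2.COLOR_RGB2BGR)
i=g[115:175,225:310].astype(float);i=np.clip(i*4,0,255).astype(np.uint8)
cv2.imwrite('pics/deck.png',cv2.resize(i,None,fx=9,fy=9,interpolation=cv2.INTER_CUBIC))
i=g[200:245,115:185];j=g[215:280,310:405]
cv2.imwrite('pics/stand.png',cv2.resize(i,None,fx=10,fy=10,interpolation=cv2.INTER_CUBIC))
cv2.imwrite('pics/cart.png',cv2.resize(j,None,fx=8,fy=8,interpolation=cv2.INTER_CUBIC))
```

```text
deck [0.736  0.0792 0.075 ]
deck [ 0.7037 -0.0871  0.075 ]
deck [ 0.6426 -0.0732  0.075 ]
deck [0.6746 0.0925 0.075 ]
deck [ 0.5572 -0.0576  0.075 ]
deck [0.5888 0.1063 0.075 ]
carton [ 0.4682 -0.1659  0.038 ] 0.4967
carton [ 0.482  -0.2916  0.038 ] 0.5633
carton [ 0.4032 -0.2305  0.038 ] 0.4644
[array([0.4961, 0.3028, 0.012 ]), np.float64(0.0071)]
[array([0.4889, 0.3028, 0.0831]), np.float64(0.0024)]
[array([0.4884, 0.2978, 0.002 ]), np.float64(0.0022)]
[array([0.6836, 0.0069, 0.0653]), np.float64(0.0046)]
[array([ 0.4755, -0.3029, -0.0173]), np.float64(0.0106)]
stand [0.48942385 0.29857041 0.        ] [0.48819536 0.30240969 0.095     ]
```

View pics/deck.png

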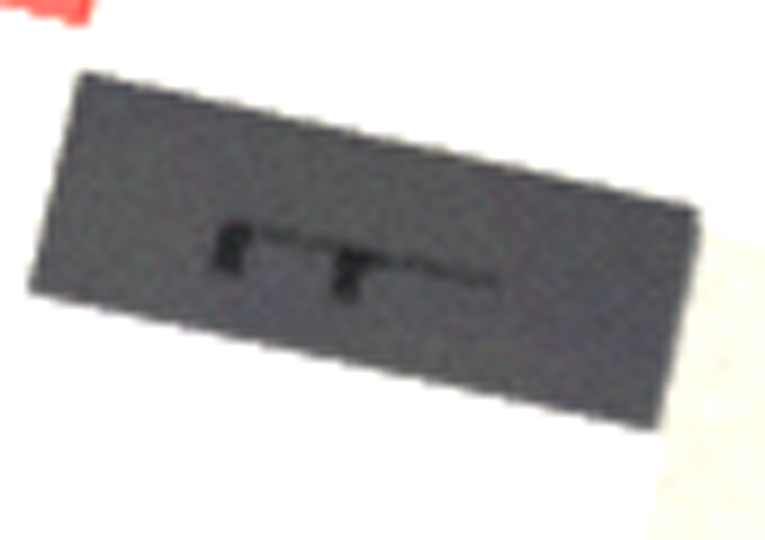

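View pics/stand.png

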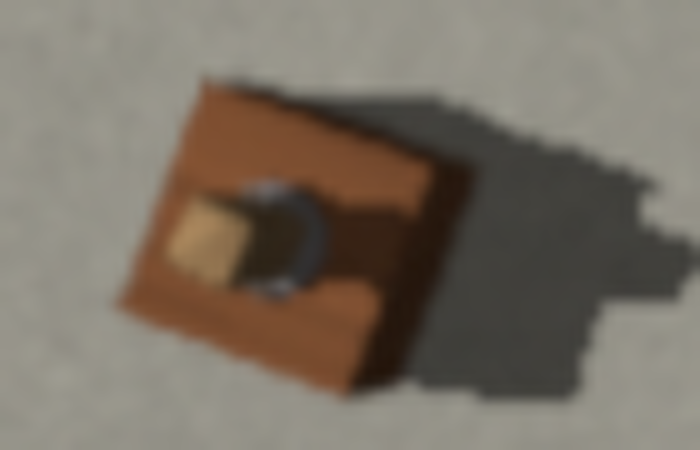

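View pics/cart.png

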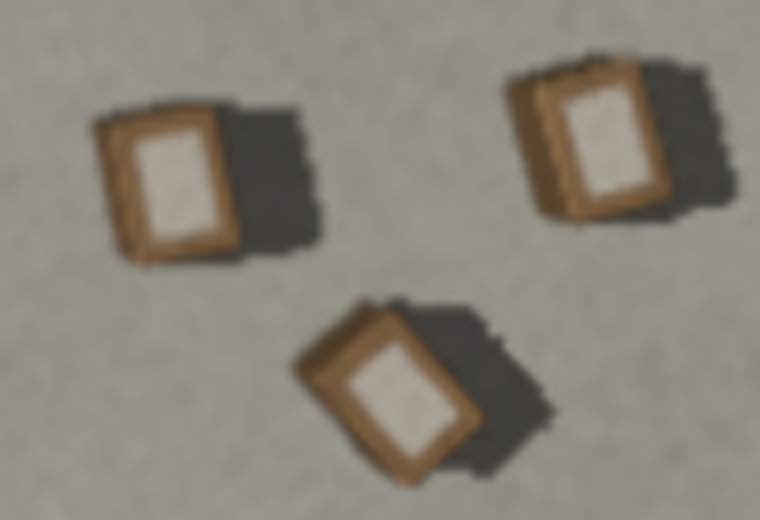

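The top view shows look-alike cartons at (331,237), (386,232) and (358,264). The farthest from the base is (386,232), at 0.56 m against 0.50 and 0.46. The deck crop shows two darker patches in the groove: the shadowed left end, and one near (263,145) that may be the keyhole. Next I fit the poses.

```bash
cat > fit.py <<'E'
from h import *
from scipy.optimize import least_squares
def T(p,L):
    a=p[2];L=np.atleast_2d(L);return np.c_[np.cos(a)*L[:,0]-np.sin(a)*L[:,1]+p[0],np.sin(a)*L[:,0]+np.cos(a)*L[:,1]+p[1],L[:,2]]
def fit(c,L,px,p0):
    r=least_squares(lambda p:(proj(c,T(p,np.array(L)))-np.array(px)).ravel(),p0);return r.x,np.sqrt((r.fun**2).mean())
E
python3 - <<'E'
from fit import *
c=cap('top');s=cap('side')
g=lambda x0,y0,k,z:(z[0]/k+x0-.5+.5/k,z[1]/k+y0-.5+.5/k)
# dispenser deck top corners
px=[g(90,80,2.28,z) for z in[(328,97),(487,130),(473,188),(314,155),(457,270),(299,237)]]
L=np.array([(75,86,75),(75,-86,75),(10,-86,75),(10,86,75),(-75,-86,75),(-75,86,75)])/1000.
print('deck px refine', [g(225,115,9,z) for z in[(85,72),(697,205),(655,430),(30,293)]])
px[:4]=[g(225,115,9,z) for z in[(82,72),(697,207),(655,430),(30,293)]]
d,e=fit(c,L,px,[.65,0,-.18]);print('disp',d.round(4),np.degrees(d[2]),e)
gr=T(d,[[.035,0,.066]])[0];print('groove',gr)
# keyhole patch
for z in [(345,275),(345,300),(232,250),(490,282)]:
    w=atz(c,g(225,115,9,z),.066)-np.r_[d[:2],0];a=d[2]
    print('patch local',w[0]*np.cos(a)+w[1]*np.sin(a),-w[0]*np.sin(a)+w[1]*np.cos(a))
# stand
px=[g(115,200,10,z) for z in[(205,80),(120,305),(350,397),(433,162)]]
L=np.array([(30,30,52),(-30,30,52),(-30,-30,52),(30,-30,52)])/1000.
st,e=fit(c,L,px,[.49,.3,-.3]);print('stand',st.round(4),np.degrees(st[2]),e)
px=[g(310,215,8,z) for z in[(545,85),(635,60),(670,193),(578,218)]]
L=np.array([(23,17,42),(23,-17,42),(-23,-17,42),(-23,17,42)])/1000.
ca,e=fit(c,L,px,[.48,-.29,0]);print('carton',ca.round(4),np.degrees(ca[2]),e)
np.savez('poses.npz',d=d,st=st,ca=ca)
# overlays
def box(x0,x1,y0,y1,z0,z1): return np.array([(x,y,z) for z in(z0,z1) for x,y in((x0,y0),(x1,y0),(x1,y1),(x0,y1))])/1000.
def draw(im,c,P,col,k):
    q=((proj(c,P)+.5)*k-.5).round().astype(int)
    for i in range(4):
        for a,b in((i,(i+1)%4),(i+4,(i+1)%4+4),(i,i+4)): cv2.line(im,tuple(map(int,q[a])),tuple(map(int,q[b])),col,1)
for n,cc in(('top',c),('side',s)):
    k=5;im=cv2.resize(cv2.cvtColor(cc['color'],cv2.COLOR_RGB2BGR),None,fx=k,fy=k,interpolation=cv2.INTER_CUBIC)
    draw(im,cc,T(d,box(-75,75,-86,86,0,75)),(0,255,0),k)
    draw(im,cc,T(d,box(28,42,-38,38,66,75)),(0,255,255),k)
    draw(im,cc,T(st,box(-30,30,-30,30,0,52)),(0,255,0),k)
    draw(im,cc,T(ca,box(-23,23,-17,17,0,42)),(0,255,0),k)
    draw(im,cc,T(st,box(-9,9,-9,9,56,102)),(255,0,0),k)
    for nm,P in(('disp',d),('stand',st),('cart',ca)):
        q=proj(cc,[[P[0],P[1],.04]])[0]*k;h={'disp':(280,390),'stand':(170,170),'cart':(150,150)}[nm]
        x,y=int(q[0]),int(q[1]);cr=im[max(0,y-h[0]):y+h[0],max(0,x-h[1]):x+h[1]]
        cv2.imwrite(f'pics/ov_{nm}_{n}.png',cr)
a=[cv2.resize(cv2.imread(f'pics/ov_{m}_{n}.png'),(390,300) if 0 else (300,300)) for m in('stand','cart') for n in('top','side')]
cv2.imwrite('pics/ov.png',np.vstack([np.hstack(a[:2]),np.hstack(a[2:])]))
b=[cv2.resize(cv2.imread(f'pics/ov_disp_{n}.png'),(400,287)) for n in('top','side')]
cv2.imwrite('pics/ovd.png',np.vstack(b))
cv2.imwrite('pics/full_top.png',cv2.cvtColor(c['color'],cv2.COLOR_RGB2BGR))
E
```

```text
deck px refine [(234.0, 122.55555555555556), (302.0, 137.33333333333331), (297.3333333333333, 162.33333333333331), (227.88888888888889, 147.1111111111111)]
disp [ 0.647   0.0109 -0.1931] -11.062485754148366 0.9479275210117825
groove [0.68133545 0.00418387 0.066     ]
patch local 0.03639498534785026 0.004732509145432443
patch local 0.029832984833563492 0.0033421785770375197
patch local 0.036760729295901386 0.03553883531407534
patch local 0.0425417525729593 -0.033362028800841693
stand [ 0.4919  0.2982 -0.334 ] -19.138213712229906 0.20395431500993205
carton [ 0.4799 -0.294   0.2663] 15.25748092805509 0.9129264496251795
```

View pics/ov.png

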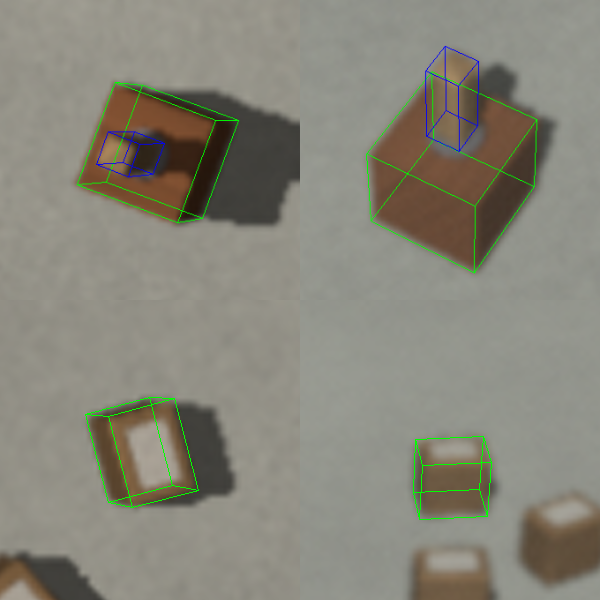

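View pics/ovd.png

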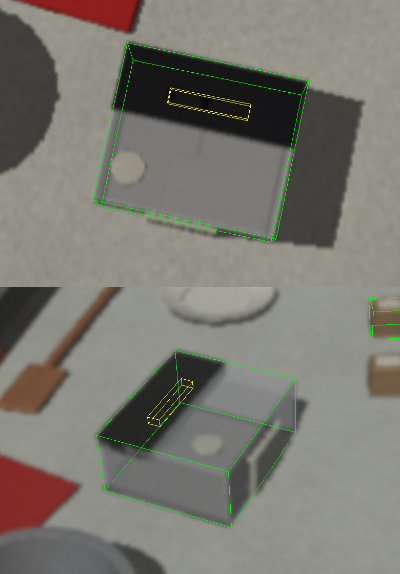

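View pics/full_top.png

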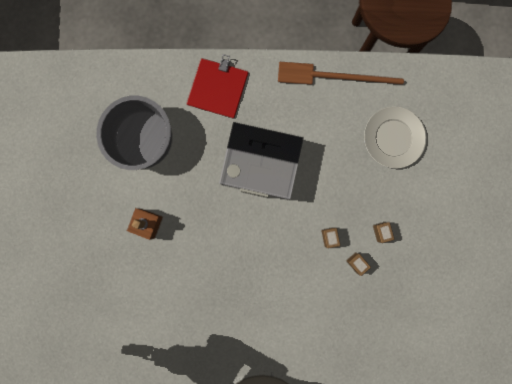

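The full view shows three cartons and no other candidate. The fitted boxes sit well on both views. I need finer crops of the handle and the groove.

Run:
```python
from fit import *
z=np.load('poses.npz');d,st=z['d'],z['st']
c=cap('top');s=cap('side')
def crop(cc,ctr,h,k,gain=1):
    im=cv2.cvtColor(cc['color'],cv2.COLOR_RGB2BGR);q=proj(cc,[ctr])[0].round().astype(int)
    x0,y0=q[0]-h,q[1]-h
    i=np.clip(im[y0:q[1]+h,x0:q[0]+h].astype(float)*gain,0,255).astype(np.uint8)
    return cv2.resize(i,None,fx=k,fy=k,interpolation=cv2.INTER_CUBIC),(x0,y0)
a,_=crop(s,[st[0],st[1],.085],20,10);b,_=crop(c,[st[0],st[1],.085],20,10)
cv2.imwrite('pics/hand.png',np.hstack([a,b]))
def gl(im,cc,o,k,yk):
    for y0,y1 in((-.038,.038),(yk-.0065,yk+.0065)):
        P=T(d,[[.028,y0,.066],[.042,y0,.066],[.042,y1,.066],[.028,y1,.066]])
        q=((proj(cc,P)-o+.5)*k).astype(np.int32);cv2.polylines(im,[q],True,(0,255,255),1)
        P=T(d,[[.028,y0,.075],[.042,y0,.075],[.042,y1,.075],[.028,y1,.075]])
        q=((proj(cc,P)-o+.5)*k).astype(np.int32);cv2.polylines(im,[q],True,(0,255,0),1)
ctr=[*T(d,[[.035,0,.07]])[0]]
o1=[]
for cc in(c,s):
    i,o=crop(cc,ctr,25,8,5);j=i.copy();gl(j,cc,np.array(o),8,.004);o1.append(np.hstack([i,j]))
cv2.imwrite('pics/gr.png',cv2.resize(np.vstack(o1),(600,600)))
```

```text
(no output)
```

View pics/hand.png

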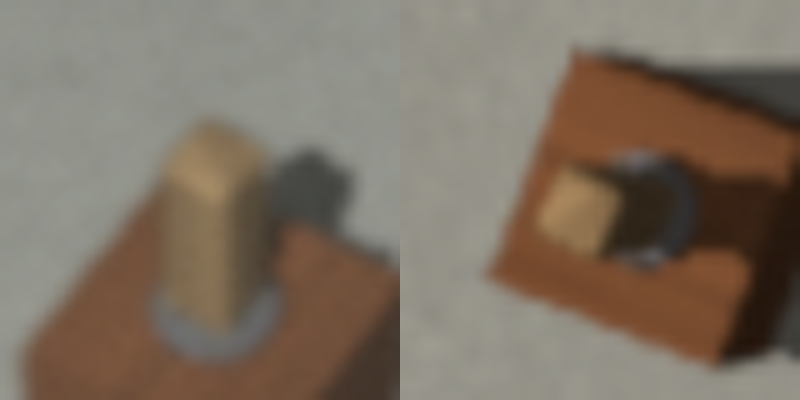

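View pics/gr.png

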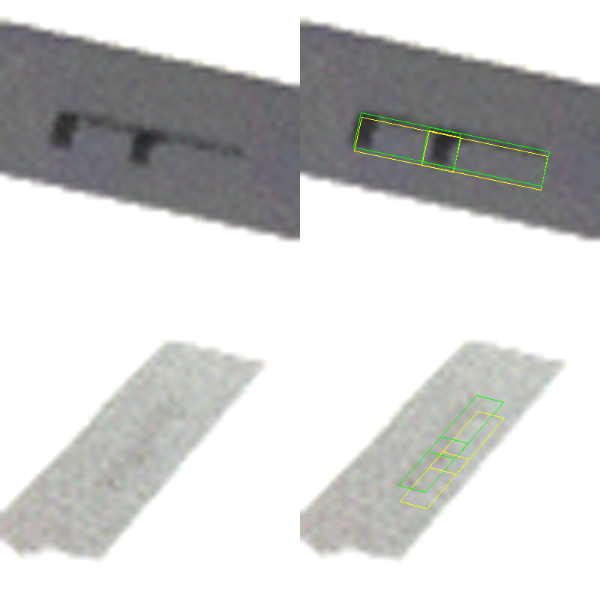

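Run:
```python
from fit import *
z=np.load('poses.npz');st=z['st'];d=z['d'];ca=z['ca']
c=cap('top');s=cap('side')
o={}
for n,cc in(('t',c),('s',s)): o[n]=proj(cc,[[st[0],st[1],.085]])[0].round()-20
f=lambda n,p:np.array(p)/10.+o[n]-.5+.05
obs=[(c,(9,9,102),f('t',(170,166))),(c,(9,-9,102),f('t',(224,190))),(c,(-9,-9,102),f('t',(203,255))),(c,(-9,9,102),f('t',(137,222)))]
# side camera at +y looking -y ; yaw ~-25: left in side image = +x side
obs+=[(s,(9,9,102),f('s',(163,170))),(s,(-9,9,102),f('s',(218,192))),(s,(-9,-9,102),f('s',(270,165))),(s,(9,-9,102),f('s',(213,117)))]
def r(p,ob=obs): return np.concatenate([proj(cc,T(p,np.array([L])/1000.))[0]-q for cc,L,q in ob])
for ob in(obs,obs[:4],obs[4:]):
    k=least_squares(lambda p:r(p,ob),[st[0],st[1],-.43]);print(k.x.round(4),np.degrees(k.x[2]),r(k.x,ob).round(1))
for n,nm in((c,'top'),(s,'side')):
    print(nm,'net key_grip->atz .080',[atz(n,q['centre'],.080).round(4) for q in manip.tip_of(nm,'key_grip')[:1]],'stand',[atz(n,q['centre'],.0).round(4) for q in manip.tip_of(nm,'stand')[:1]])
print('st',st)
# pot, plate positions
for a,b,h in(('sufuria',(135,130),.086),): print(atz(c,(135,132.5),.086))
print('plate',atz(c,(395,138),.01))
```

```text
[ 0.4908  0.2988 -0.4683] -26.82954594548636 [-0.5 -0.5  0.9  0.8 -0.7  1.2 -0.8  0.8 -1.3 -0.8  0.   1.1  0.2 -1.4
 -0.9 -0.7]
[ 0.4922  0.2982 -0.4087] -23.41531077453763 [-0.5 -1.   1.  -0.1 -0.1  0.5 -0.4  0.6]
[ 0.4896  0.2997 -0.5295] -30.338310909066966 [-0.9 -0.7  0.1  1.6  0.8 -0.7 -0.  -0.3]
top net key_grip->atz .080 [array([0.4893, 0.3045, 0.08  ])] stand [array([0.4908, 0.2908, 0.    ])]
side net key_grip->atz .080 [array([0.4894, 0.2996, 0.08  ])] stand [array([0.4898, 0.3002, 0.    ])]
st [ 0.49191977  0.29822611 -0.33402484]
[0.70681383 0.31237413 0.086     ]
plate [ 0.71811146 -0.32819802  0.01      ]
```

```bash
cat >> h.py <<'E'
from scipy.spatial.transform import Rotation as Ro
def go(pos,psi=None):
    o=manip.observe();R=np.array(o['ee_rot']);p=np.array(o['tool_pos'])
    dl=R.T@(np.array(pos)-p)*100
    if psi is None: psi=np.degrees(np.arctan2(R[1,1],R[0,1]))
    a=np.radians(psi);y=np.array([np.cos(a),np.sin(a),0]);zz=np.array([0,0,-1.]);x=np.cross(y,zz)
    w=np.degrees(Ro.from_matrix(R.T@np.stack([x,y,zz],1)).as_rotvec())
    print('d',dl.round(2),'w',w.round(1),'dist mm',np.linalg.norm(dl)*10, 'at',p.round(4),'F',np.round(o['wrist_force'],2),'gap',round(float(o['finger_gap']),3),'t',round(float(o['time']),2))
E
python3 -c "
from h import *
go([.491,.299,.16],63);go([.491,.299,.075],63)"
```

```text
d [-37.82 -11.7    8.53] w [-0.   0.   9.5] dist mm 404.98727886749384 at [0.1656 0.5245 0.2453] F [ 0.54  0.13 -0.14] gap 1.004 t 2.5
d [-37.82 -11.7   17.03] w [-0.   0.   9.5] dist mm 430.97928088355 at [0.1656 0.5245 0.2453] F [ 0.54  0.13 -0.14] gap 1.004 t 2.5
```

>>> carry_out(targets=[[[-12,-4,2.5,0,0,5,5],[-24,-8,5,0,0,9.5,5],[-37.8,-11.7,8.5,0,0,9.5,5],[-37.8,-11.7,8.5,0,0,9.5,5],[-37.8,-11.7,8.5,0,0,9.5,5],[-37.8,-11.7,8.5,0,0,9.5,5],[-37.8,-11.7,8.5,0,0,9.5,5],[-37.8,-11.7,8.5,0,0,9.5,5],[-37.8,-11.7,8.5,0,0,9.5,5],[-37.8,-11.7,8.5,0,0,9.5,5],[-37.8,-11.7,8.5,0,0,9.5,5],[-37.8,-11.7,8.5,0,0,9.5,5]]], newtons=60)

```text
time: 3.5
tool_pos: [0.4917, 0.2981, 0.1597]
ee_rot: [[-0.89, 0.457, -0.001], [0.457, 0.89, -0.0], [0.001, -0.001, -1.0]]
wrist_force: [-0.8, 0.3, -0.3]
finger_gap: 0.585
```

```bash
python3 -c "
from h import *
go([.491,.299,.075],63)"
```

```text
d [0.09 0.06 8.47] w [-0.  -0.  -0.2] dist mm 84.68054886486263 at [0.4917 0.2981 0.1597] F [-0.83  0.28 -0.32] gap 0.585 t 3.5
```

>>> carry_out(targets=[[[0.1,0.1,4,0,0,0,5],[0.1,0.1,7,0,0,0,5],[0.1,0.1,8.5,0,0,0,5],[0.1,0.1,8.5,0,0,0,5],[0.1,0.1,8.5,0,0,0,5]]])

```text
time: 3.92
tool_pos: [0.4897, 0.3013, 0.0757]
ee_rot: [[-0.891, 0.453, -0.0], [0.453, 0.891, -0.0], [0.0, -0.0, -1.0]]
wrist_force: [-0.1, -0.4, 0.1]
finger_gap: 0.585
```

Run:
```python
from h import *
go([.491,.299,.075],63)
a=cap('top')['color'][190:260,110:200];b=cap('side')['color'][230:320,205:305]
cv2.imwrite('pics/g1.png',cv2.cvtColor(np.hstack([cv2.resize(a,(400,360),interpolation=3),cv2.resize(b,(400,360),interpolation=3)]),cv2.COLOR_RGB2BGR))
```

```text
d [-0.22 -0.14  0.07] w [-0.  -0.   0.1] dist mm 2.703346731387458 at [0.4897 0.3013 0.0757] F [-0.08 -0.4   0.11] gap 0.585 t 3.92
```

View pics/g1.png

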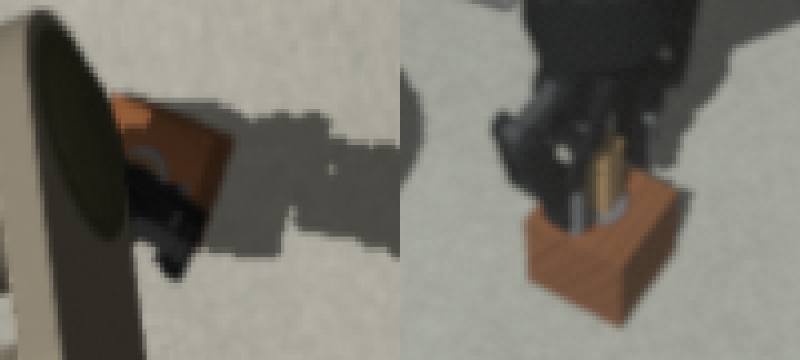

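>>> carry_out(targets=[[[-0.2,-0.15,0.05,0,0,0,5],[-0.2,-0.15,0.05,0,0,0,3],[-0.2,-0.15,0.05,0,0,0,1],[-0.2,-0.15,0.05,0,0,0,1],[-0.2,-0.15,0.05,0,0,0,1],[-0.2,-0.15,0.05,0,0,0,1],[-0.2,-0.15,0.05,0,0,0,1],[-0.2,-0.15,0.05,0,0,0,1],[-0.2,-0.15,0.05,0,0,0,1]]], newtons=80)

```text
time: 4.77
tool_pos: [0.4918, 0.2982, 0.0756]
ee_rot: [[-0.891, 0.454, 0.001], [0.454, 0.891, 0.0], [-0.001, 0.001, -1.0]]
wrist_force: [-1.7, -0.4, 5.5]
finger_gap: 0.198
```

Run:
```python
from h import *
go([.491,.299,.075],63)
```

```text
d [0.1  0.03 0.06] w [ 0.  0. -0.] dist mm 1.2272389101051302 at [0.4918 0.2982 0.0756] F [-1.69 -0.44  5.52] gap 0.198 t 4.77
```

>>> carry_out(targets=[[[0,0,-3,0,0,0,1],[0,0,-7,0,0,0,1],[0,0,-11,0,0,0,1],[0,0,-12.5,0,0,0,1],[0,0,-12.5,0,0,0,1]]])

```text
time: 5.18
tool_pos: [0.4927, 0.2987, 0.2041]
ee_rot: [[-0.891, 0.454, 0.008], [0.454, 0.891, 0.003], [-0.006, 0.006, -1.0]]
wrist_force: [-0.1, 0.2, -0.0]
finger_gap: 0.202
```

Run:
```python
from fit import *
d=np.load('poses.npz')['d']
t=T(d,[[.035,.014,.0]])[0];t[2]=.20
go(t,90+np.degrees(d[2]))
c=cap('side');cc=c['color']
q=proj(c,[manip.observe()['tool_pos']])[0].round().astype(int);print(q)
b=cc[q[1]-40:q[1]+60,q[0]-50:q[0]+50]
cv2.imwrite('pics/g2.png',cv2.cvtColor(cv2.resize(b,(600,600),interpolation=3),cv2.COLOR_RGB2BGR))
for n in('side','top'):
    if n=='top':cap('top')
    print(n,manip.tip_of(n,'key')[:2],manip.tip_of(n,'key_grip')[:2])
```

```text
d [-29.79 -16.33   0.48] w [  0.3   0.4 -16. ] dist mm 339.7943313167141 at [0.4927 0.2987 0.2041] F [-0.08  0.18 -0.05] gap 0.202 t 5.18
[254 230]
side [{'centre': [255.1, 254.5], 'p': 0.63}] [{'centre': [255.3, 228.8], 'p': 0.48}, {'centre': [209.4, 186.8], 'p': 0.46}]
top [{'centre': [127.6, 221.6], 'p': 0.47}] [{'centre': [117.4, 226.7], 'p': 0.35}]
```

View pics/g2.png

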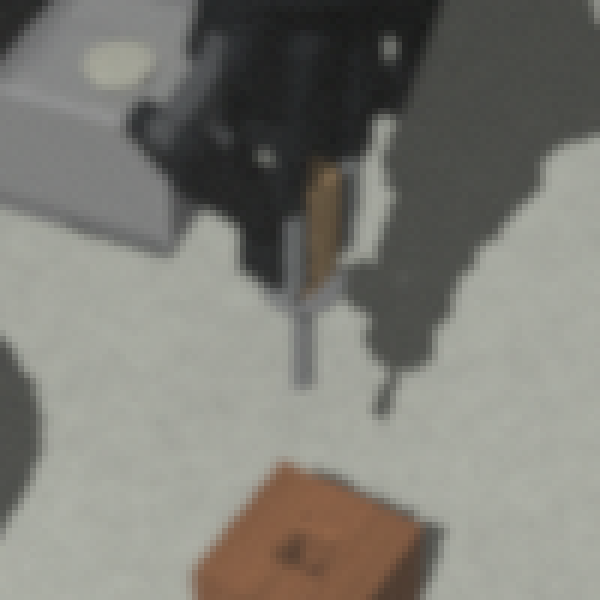

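>>> carry_out(targets=[[[-4,-2,0.4,0,0,-5,1],[-8,-4.4,0.4,0,0,-10,1],[-12,-6.5,0.4,0,0,-16,1],[-15.5,-8.5,0.4,0,0,-16,1],[-19,-10.4,0.4,0,0,-16,1],[-22.5,-12.3,0.4,0,0,-16,1],[-26,-14.2,0.4,0,0,-16,1],[-29.8,-16.3,0.4,0,0,-16,1],[-29.8,-16.3,0.4,0,0,-16,1],[-29.8,-16.3,0.4,0,0,-16,1],[-29.8,-16.3,0.4,0,0,-16,1]]])

```text
time: 6.4
tool_pos: [0.6825, 0.0179, 0.1946]
ee_rot: [[-0.981, 0.192, -0.002], [0.192, 0.981, 0.001], [0.002, 0.0, -1.0]]
wrist_force: [-0.4, 0.3, -1.4]
finger_gap: 0.199
```

Run:
```python
from fit import *
d=np.load('poses.npz')['d']
t=T(d,[[.035,.014,.0]])[0];t[2]=.15
go(t,90+np.degrees(d[2]))
c=cap('side');cc=c['color'];o=manip.observe();p=np.array(o['tool_pos']);R=np.array(o['ee_rot'])
tip=p+R[:,2]*.0686;print('tip nominal',tip,proj(c,[tip]),proj(c,[p]))
q=proj(c,[tip])[0].round().astype(int)
b=cc[q[1]-50:q[1]+30,q[0]-40:q[0]+40]
b=cv2.resize(b,(640,640),interpolation=3);e=((proj(c,[tip])[0]-q+np.array([40,50])+.5)*8).astype(int);cv2.circle(b,tuple(map(int,e)),3,(255,0,0),1)
cv2.imwrite('pics/g3.png',cv2.cvtColor(b,cv2.COLOR_RGB2BGR))
c=cap('top');cc=c['color'];q=proj(c,[tip])[0].round().astype(int)
b=cc[q[1]-40:q[1]+40,q[0]-40:q[0]+40]
b=cv2.resize(b,(640,640),interpolation=3);e=((proj(c,[tip])[0]-q+np.array([40,40])+.5)*8).astype(int);cv2.circle(b,tuple(map(int,e)),3,(255,0,0),1)
cv2.imwrite('pics/g4.png',cv2.cvtColor(b,cv2.COLOR_RGB2BGR))
```

```text
d [-0.16  0.03  4.46] w [ 0.  -0.1  0. ] dist mm 44.59229117705235 at [0.6825 0.0179 0.1946] F [-0.4   0.34 -1.45] gap 0.199 t 6.4
tip nominal [0.68212784 0.01880487 0.12653571] [[205.480653   169.78565719]] [[203.2940469  147.53830914]]
```

View pics/g3.png

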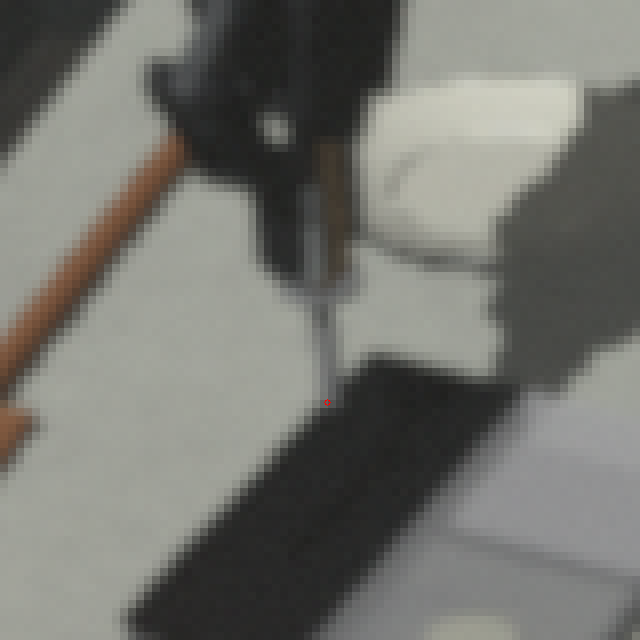

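View pics/g4.png

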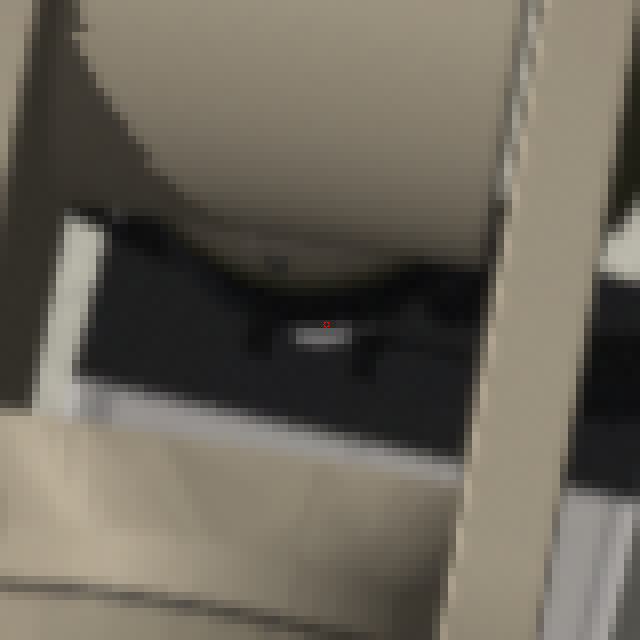

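>>> carry_out(targets=[[[-0.15,0,2,0,0,0,1],[-0.15,0,4,0,0,0,1],[-0.15,0,4.8,0,0,0,1],[-0.15,0,5.0,0,0,0,1],[-0.15,0,5.0,0,0,0,1],[-0.15,0,5.0,0,0,0,1]]])

```text
time: 7.0
tool_pos: [0.6847, 0.0178, 0.1471]
ee_rot: [[-0.982, 0.191, 0.002], [0.191, 0.982, -0.0], [-0.002, 0.0, -1.0]]
wrist_force: [-0.2, -0.3, -0.3]
finger_gap: 0.2
```

Run:
```python
from fit import *
d=np.load('poses.npz')['d']
t=T(d,[[.035,.014,.0]])[0];t[2]=.134
go(t,90+np.degrees(d[2]))
c=cap('side');cc=c['color'];o=manip.observe();p=np.array(o['tool_pos']);R=np.array(o['ee_rot'])
tip=p+R[:,2]*.0686;print('tip nominal',tip)
q=proj(c,[tip])[0].round().astype(int)
b=np.clip(cc[q[1]-40:q[1]+40,q[0]-40:q[0]+40].astype(float)*3,0,255).astype(np.uint8)
b=cv2.resize(b,(640,640),interpolation=3);e=((proj(c,[tip])[0]-q+np.array([40,40])+.5)*8).astype(int);cv2.circle(b,tuple(map(int,e)),3,(255,0,0),1)
cv2.imwrite('pics/g5.png',cv2.cvtColor(b,cv2.COLOR_RGB2BGR))
```

```text
d [ 0.07 -0.    1.31] w [0.  0.1 0.1] dist mm 13.13454920915348 at [0.6847 0.0178 0.1471] F [-0.22 -0.3  -0.32] gap 0.2 t 7.0
tip nominal [0.68491573 0.01755313 0.07867389]
```

View pics/g5.png

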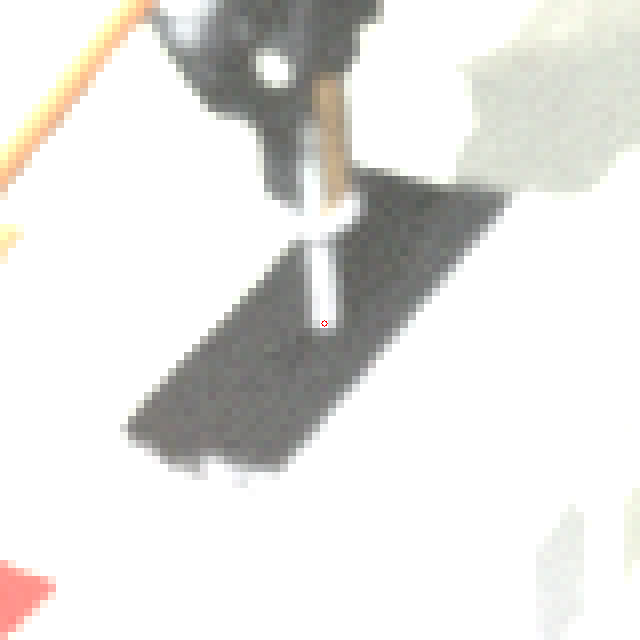

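>>> carry_out(targets=[[[0.05,0,0.5,0,0,0,1],[0.05,0,0.9,0,0,0,1],[0.05,0,1.1,0,0,0,1],[0.05,0,1.1,0,0,0,1],[0.05,0,1.1,0,0,0,1]]])

```text
time: 7.47
tool_pos: [0.6838, 0.0174, 0.1347]
ee_rot: [[-0.982, 0.191, -0.0], [0.191, 0.982, 0.0], [0.0, -0.0, -1.0]]
wrist_force: [1.3, 0.7, 0.1]
finger_gap: 0.196
```

```bash
cat > st.py <<'E'
from fit import *
d=np.load('poses.npz')['d']
o=manip.observe();p=np.array(o['tool_pos']);R=np.array(o['ee_rot']);tip=p+R[:,2]*.0686;a=d[2];w=tip[:2]-d[:2]
F=np.array(o['wrist_force'])
print('tip local mm',np.round(1000*np.array([w[0]*np.cos(a)+w[1]*np.sin(a),-w[0]*np.sin(a)+w[1]*np.cos(a),tip[2]]),1),'F local',np.round([F[0]*np.cos(a)+F[1]*np.sin(a),-F[0]*np.sin(a)+F[1]*np.cos(a),F[2]],1),'gap',np.round(o['finger_gap'],3),'tq',np.round(o['ft_torque'],2),'t',np.round(o['time'],2))
E
python3 st.py
```

```text
tip local mm [34.9 13.4 66.1] F local [1.1 0.9 0.1] gap 0.196 tq [ 0.03 -0.04  0.03] t 7.47
```

>>> carry_out(targets=[[[0,0,0.1,0,0,0,1],[0,0,0.15,0,0,0,1],[0,0,0.15,0,0,0,1]]])

```text
time: 7.72
tool_pos: [0.684, 0.0173, 0.1345]
ee_rot: [[-0.982, 0.191, 0.001], [0.191, 0.982, -0.0], [-0.001, -0.0, -1.0]]
wrist_force: [-1.4, -0.5, 6.1]
finger_gap: 0.203
```

```bash
python3 st.py
```

```text
tip local mm [35.2 13.4 65.9] F local [-1.3 -0.8  6.1] gap 0.203 tq [0.01 0.51 0.  ] t 7.72
```

>>> carry_out(targets=[[[0,-0.2,0,0,0,0,1],[0,-0.4,0,0,0,0,1],[0,-0.6,0,0,0,0,1],[0,-0.6,0,0,0,0,1]]])

```text
time: 8.05
tool_pos: [0.6833, 0.0119, 0.1345]
ee_rot: [[-0.982, 0.191, 0.003], [0.191, 0.982, 0.001], [-0.002, 0.001, -1.0]]
wrist_force: [0.9, 2.2, 5.9]
finger_gap: 0.202
```

```bash
python3 st.py
```

```text
tip local mm [35.6  8.  65.9] F local [0.5 2.3 5.9] gap 0.202 tq [ 0.52 -0.05 -0.03] t 8.05
```

>>> carry_out(targets=[[[0,-0.2,0,0,0,0,1],[0,-0.4,0,0,0,0,1],[0,-0.6,0,0,0,0,1],[0,-0.6,0,0,0,0,1]]])

```text
time: 8.38
tool_pos: [0.6813, 0.005, 0.1327]
ee_rot: [[-0.981, 0.192, -0.001], [0.192, 0.981, -0.0], [0.001, -0.001, -1.0]]
wrist_force: [0.1, 0.3, -1.2]
finger_gap: 0.194
```

```bash
python3 st.py
```

```text
tip local mm [34.7  0.7 64.1] F local [ 0.1  0.3 -1.2] gap 0.194 tq [-0.03  0.02  0.03] t 8.38
```

The tip dropped below the floor at y ≈ +0.7 mm: the force vanished and z fell to 64. Now I go down into the hole.

>>> carry_out(targets=[[[0,0.05,0.3,0,0,0,1],[0,0.05,0.6,0,0,0,1],[0,0.05,0.6,0,0,0,1]]])

```text
time: 8.63
tool_pos: [0.6813, 0.0061, 0.1261]
ee_rot: [[-0.982, 0.191, -0.002], [0.191, 0.982, 0.0], [0.002, -0.0, -1.0]]
wrist_force: [-0.4, 0.2, -1.4]
finger_gap: 0.201
```

```bash
python3 st.py
```

```text
tip local mm [34.4  1.9 57.5] F local [-0.5  0.1 -1.4] gap 0.201 tq [-0.01 -0.04 -0.02] t 8.63
```

>>> carry_out(targets=[[[0,0,0.3,0,0,0,1],[0,0,0.6,0,0,0,1],[0,0,0.8,0,0,0,1],[0,0,0.8,0,0,0,1],[0,0,0.8,0,0,0,1],[0,0,0.8,0,0,0,1]]])

```text
time: 9.13
tool_pos: [0.6818, 0.0061, 0.1197]
ee_rot: [[-0.982, 0.191, 0.001], [0.191, 0.982, -0.0], [-0.001, -0.0, -1.0]]
wrist_force: [-0.2, 0.2, 2.5]
finger_gap: 0.197
```

```bash
python3 st.py
python3 - <<'E'
from h import *
c=cap('side')['color'];b=cv2.resize(c[120:270,150:350],(800,600),interpolation=3)
cv2.imwrite('pics/p1.png',cv2.cvtColor(b,cv2.COLOR_RGB2BGR))
E
```

```text
tip local mm [35.1  2.  51.1] F local [-0.3  0.1  2.5] gap 0.197 tq [-0.03  0.08 -0.03] t 9.13
```

View pics/p1.png

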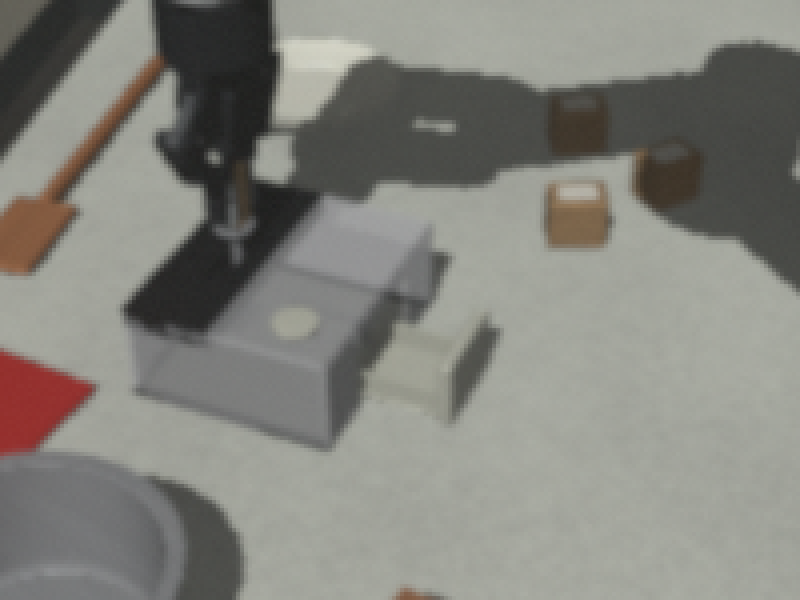

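The side view shows the tray sprung out at (440,370). The key comes up and goes back to the stand.

>>> carry_out(targets=[[[0,0,-2,0,0,0,1],[0,0,-5,0,0,0,1],[0,0,-8,0,0,0,1],[0,0,-9,0,0,0,1],[0,0,-9,0,0,0,1]]])

```text
time: 9.6
tool_pos: [0.6824, 0.0061, 0.212]
ee_rot: [[-0.982, 0.191, 0.005], [0.191, 0.982, -0.001], [-0.005, 0.0, -1.0]]
wrist_force: [0.4, -0.2, 0.0]
finger_gap: 0.198
```

```bash
python3 -c "
from h import *
go([.4918,.2982,.20],63)"
```

```text
d [24.3  25.03  1.08] w [ 0.   0.3 16. ] dist mm 349.03813937664125 at [0.6824 0.0061 0.212 ] F [ 0.41 -0.2   0.01] gap 0.198 t 9.6
```

>>> carry_out(targets=[[[2.7,2.8,0,0,0,5,1],[5.4,5.6,0,0,0,10,1],[8.1,8.4,0.5,0,0,16,1],[10.8,11.2,0.8,0,0,16,1],[13.5,14,1.1,0,0,16,1],[16.2,16.8,1.1,0,0,16,1],[18.9,19.6,1.1,0,0,16,1],[21.6,22.4,1.1,0,0,16,1],[23.5,24.2,1.1,0,0,16,1],[24.3,25,1.1,0,0,16,1],[24.3,25,1.1,0,0,16,1],[24.3,25,1.1,0,0,16,1]]])

```text
time: 10.6
tool_pos: [0.4909, 0.2976, 0.1972]
ee_rot: [[-0.891, 0.454, -0.001], [0.454, 0.891, -0.001], [0.001, -0.002, -1.0]]
wrist_force: [0.2, -0.3, 0.5]
finger_gap: 0.201
```

```bash
python3 -c "
from h import *
go([.4918,.2982,.135],63)"
```

```text
d [-0.05  0.1   6.22] w [-0.1 -0.   0. ] dist mm 62.23622226164941 at [0.4909 0.2976 0.1972] F [ 0.19 -0.35  0.54] gap 0.201 t 10.6
```

>>> carry_out(targets=[[[-0.05,0.1,3,0,0,0,1],[-0.05,0.1,5.5,0,0,0,1],[-0.05,0.1,6.2,0,0,0,1],[-0.05,0.1,6.2,0,0,0,1],[-0.05,0.1,6.2,0,0,0,1]]])

```text
time: 11.02
tool_pos: [0.4928, 0.2979, 0.1368]
ee_rot: [[-0.89, 0.456, 0.0], [0.456, 0.89, 0.0], [-0.0, 0.0, -1.0]]
wrist_force: [-0.2, 0.5, -0.5]
finger_gap: 0.199
```

Run:
```python
from h import *
go([.4918,.2982,.0760],63)
c=cap('side');o=manip.observe();p=np.array(o['tool_pos'])
k=8
q=proj(c,[[.4919,.2982,.06]])[0].round().astype(int);b=cv2.resize(c['color'][q[1]-37:q[1]+37,q[0]-50:q[0]+50],None,fx=k,fy=k,interpolation=3)
for P in([.4919,.2982,.052],[p[0],p[1],p[2]-.0686]):
    e=((proj(c,[P])[0]-q+np.array([50,37])+.5)*k).astype(int);cv2.circle(b,tuple(map(int,e)),4,(255,0,0),1)
cv2.imwrite('pics/s1.png',cv2.cvtColor(b,cv2.COLOR_RGB2BGR))
```

```text
d [ 0.1  -0.02  6.08] w [ 0.   0.  -0.1] dist mm 60.79265323481944 at [0.4928 0.2979 0.1368] F [-0.15  0.5  -0.54] gap 0.199 t 11.02
```

View pics/s1.png

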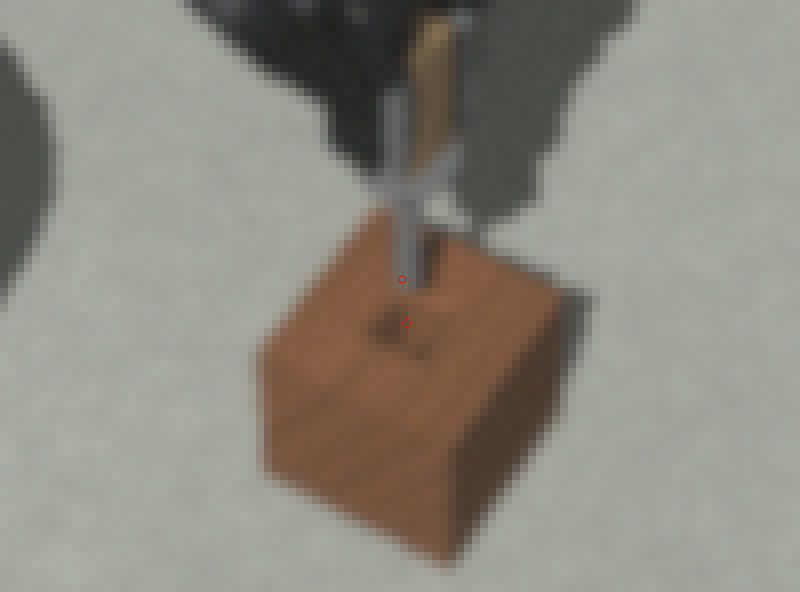

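>>> carry_out(targets=[[[0,0,2,0,0,0,1],[0,0,3,0,0,0,1],[0,0,4,0,0,0,1],[0,0,5,0,0,0,1],[0,0,5.7,0,0,0,1],[0,0,5.7,0,0,0,1],[0,0,5.7,0,0,0,1]]])

```text
time: 11.65
tool_pos: [0.4919, 0.2987, 0.0792]
ee_rot: [[-0.891, 0.454, -0.0], [0.454, 0.891, -0.0], [0.0, -0.0, -1.0]]
wrist_force: [-0.6, -0.0, 0.4]
finger_gap: 0.202
```

Run:
```python
from h import *
go([.4928,.2979,.0760],63)
```

```text
d [-0.11 -0.03  0.32] w [-0. -0. -0.] dist mm 3.453225831106696 at [0.4919 0.2987 0.0792] F [-0.61 -0.04  0.41] gap 0.202 t 11.65
```

Almost seated. I lower the last bit and open.

>>> carry_out(targets=[[[0,0,0.2,0,0,0,1],[0,0,0.33,0,0,0,1],[0,0,0.33,0,0,0,1],[0,0,0.33,0,0,0,3],[0,0,0.33,0,0,0,5],[0,0,0.33,0,0,0,5],[0,0,0.33,0,0,0,5],[0,0,-2,0,0,0,5],[0,0,-6,0,0,0,5],[0,0,-10,0,0,0,5],[0,0,-13,0,0,0,5],[0,0,-13,0,0,0,5]]])

```text
time: 12.65
tool_pos: [0.4938, 0.2994, 0.216]
ee_rot: [[-0.891, 0.454, 0.011], [0.454, 0.891, 0.004], [-0.008, 0.009, -1.0]]
wrist_force: [0.3, -0.5, 0.0]
finger_gap: 0.584
```

Run:
```python
from fit import *
ca=np.load('poses.npz')['ca']
c=cap('side');b=cv2.resize(c['color'][100:330,150:400],None,fx=2.6,fy=2.6,interpolation=3)
cv2.imwrite('pics/s2.png',cv2.cvtColor(b,cv2.COLOR_RGB2BGR))
go([ca[0],ca[1],.2],90+np.degrees(ca[2]))
```

```text
d [-25.78 -53.43   1.11] w [  0.2   0.4 -42.3] dist mm 593.3115318893122 at [0.4928 0.299  0.2126] F [ 0.36 -0.29 -0.71] gap 0.591 t 12.7
```

View pics/s2.png

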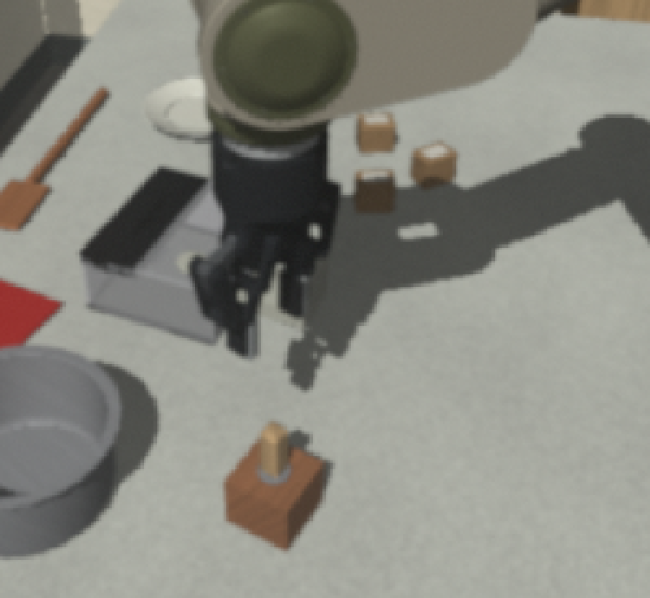

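The key stands in its stand. The other two cartons are untouched, and now I go for the far one.

>>> carry_out(targets=[[[-1.8,-3.7,0.6,0,0,-6,6],[-3.5,-7.1,0.6,0,0,-12,6],[-5,-10.7,0.6,0,0,-18,6],[-7,-14.2,0.6,0,0,-24,6],[-8.6,-17.8,1,0,0,-30,6],[-10.4,-21.4,1,0,0,-36,6],[-12,-25,1,0,0,-42,6],[-13.8,-28.5,1,0,0,-42,6],[-15.5,-32,1,0,0,-42,6],[-17.2,-35.6,1,0,0,-42,6],[-19,-39,1,0,0,-42,6],[-20.7,-43,1,0,0,-42,6]]])

```text
time: 13.7
tool_pos: [0.4804, -0.1782, 0.1981]
ee_rot: [[-0.966, -0.259, -0.002], [-0.259, 0.966, 0.001], [0.001, 0.002, -1.0]]
wrist_force: [1.6, -1.1, 0.4]
finger_gap: 0.701
```

Run:
```python
from fit import *
ca=np.load('poses.npz')['ca']
go([ca[0],ca[1],.14],90+np.degrees(ca[2]))
```

```text
d [  3.04 -11.19   5.8 ] w [ 0.1 -0.1 -0.3] dist mm 129.59454395348186 at [ 0.4804 -0.1782  0.1981] F [ 1.61 -1.09  0.4 ] gap 0.701 t 13.7
```

>>> carry_out(targets=[[[1,-3.8,1,0,0,0,6],[2,-7.6,3,0,0,0,6],[3,-11.2,4.5,0,0,0,6],[3,-11.2,5.8,0,0,0,6],[3,-11.2,5.8,0,0,0,6],[3,-11.2,5.8,0,0,0,6],[3,-11.2,5.8,0,0,0,6]]])

```text
time: 14.28
tool_pos: [0.4811, -0.2917, 0.1416]
ee_rot: [[-0.966, -0.259, -0.0], [-0.259, 0.966, 0.0], [0.0, 0.0, -1.0]]
wrist_force: [-0.3, 0.4, 0.4]
finger_gap: 0.698
```

Run:
```python
from fit import *
ca=np.load('poses.npz')['ca']
go([ca[0],ca[1],.035],90+np.degrees(ca[2]))
for n in('side','top'):
    c=cap(n);q=proj(c,[[ca[0],ca[1],.06]])[0].round().astype(int)
    b=cv2.resize(c['color'][q[1]-40:q[1]+40,q[0]-40:q[0]+40],(400,400),interpolation=3)
    cv2.imwrite(f'pics/c_{n}.png',cv2.cvtColor(b,cv2.COLOR_RGB2BGR))
cv2.imwrite('pics/c1.png',np.hstack([cv2.imread(f'pics/c_{n}.png') for n in('side','top')]))
```

```text
d [ 0.18 -0.19 10.66] w [ 0.  -0.  -0.2] dist mm 106.67769088349124 at [ 0.4811 -0.2917  0.1416] F [-0.25  0.39  0.43] gap 0.698 t 14.28
```

View pics/c1.png

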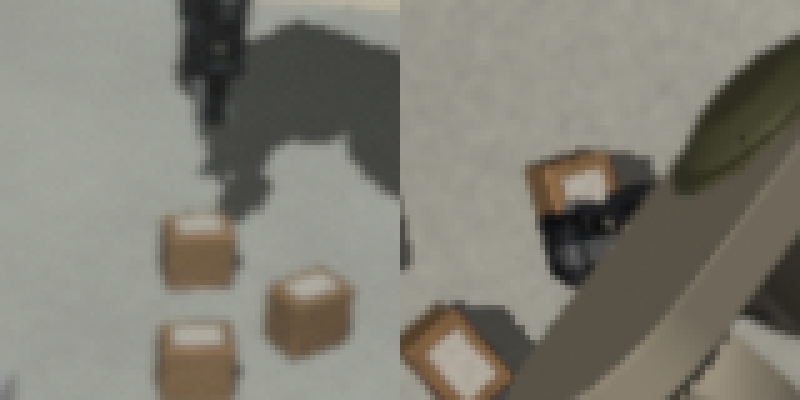

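>>> carry_out(targets=[[[0.1,-0.2,3,0,0,0,6],[0.1,-0.2,6,0,0,0,6],[0.1,-0.2,8.5,0,0,0,6],[0.1,-0.2,10,0,0,0,6],[0.1,-0.2,10.6,0,0,0,6],[0.1,-0.2,10.6,0,0,0,6],[0.1,-0.2,10.6,0,0,0,6]]])

```text
time: 14.97
tool_pos: [0.4811, -0.2948, 0.0364]
ee_rot: [[-0.966, -0.259, 0.001], [-0.259, 0.966, -0.001], [-0.001, -0.001, -1.0]]
wrist_force: [-1.0, -0.3, -0.1]
finger_gap: 0.699
```

Run:
```python
from fit import *
ca=np.load('poses.npz')['ca']
go([ca[0],ca[1],.035],90+np.degrees(ca[2]))
c=cap('side');q=proj(c,[[ca[0],ca[1],.03]])[0].round().astype(int)
b=cv2.resize(c['color'][q[1]-30:q[1]+30,q[0]-40:q[0]+40],(800,600),interpolation=3)
cv2.imwrite('pics/c2.png',cv2.cvtColor(b,cv2.COLOR_RGB2BGR))
```

```text
d [0.1  0.11 0.14] w [-0.1  0.  -0.2] dist mm 2.1011660361743942 at [ 0.4811 -0.2948  0.0364] F [-0.96 -0.29 -0.12] gap 0.699 t 14.97
```

View pics/c2.png

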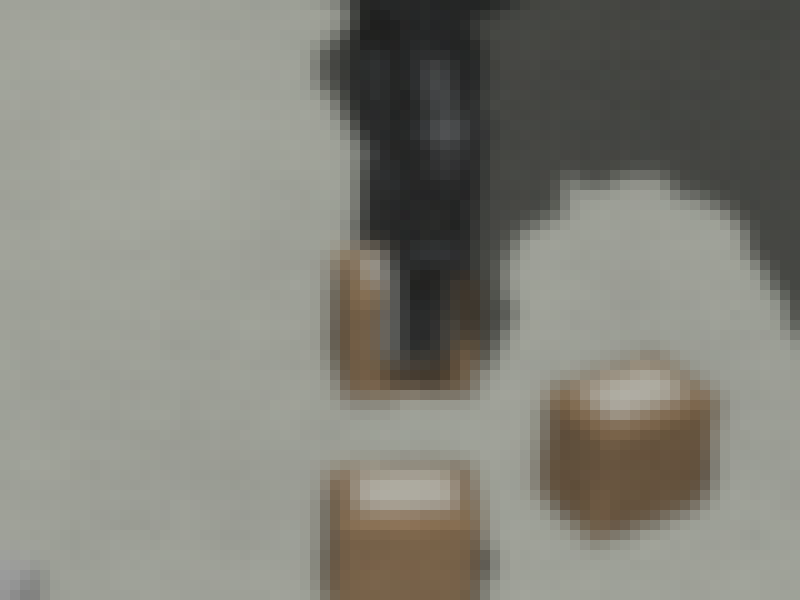

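>>> carry_out(targets=[[[-0.15,0.1,0.1,0,0,0,6],[-0.15,0.1,0.1,0,0,0,4],[-0.15,0.1,0.1,0,0,0,2.5],[-0.15,0.1,0.1,0,0,0,2.5],[-0.15,0.1,0.1,0,0,0,2.5],[-0.15,0.1,0.1,0,0,0,2.5],[-0.15,0.1,0.1,0,0,0,2.5],[-0.15,0.1,0.1,0,0,0,2.5],[-0.15,0.1,-1,0,0,0,2.5],[-0.15,0.1,-4,0,0,0,2.5],[-0.15,0.1,-8,0,0,0,2.5],[-0.15,0.1,-8,0,0,0,2.5]]], newtons=40)

```text
time: 16.02
tool_pos: [0.4838, -0.2953, 0.1218]
ee_rot: [[-0.966, -0.259, 0.008], [-0.259, 0.966, -0.008], [-0.006, -0.01, -1.0]]
wrist_force: [0.8, -0.5, -0.9]
finger_gap: 0.39
```

Run:
```python
from fit import *
z=np.load('poses.npz');ca=z['ca'];d=z['d']
go([ca[0],ca[1],.035],90+np.degrees(ca[2]))
c=cap('side');q=proj(c,[manip.observe()['tool_pos']])[0].round().astype(int)
b=cv2.resize(c['color'][q[1]-30:q[1]+30,q[0]-40:q[0]+40],(800,600),interpolation=3)
cv2.imwrite('pics/c3.png',cv2.cvtColor(b,cv2.COLOR_RGB2BGR))
b=cv2.resize(c['color'][140:250,170:320],(750,550),interpolation=3)
cv2.imwrite('pics/tr_side.png',cv2.cvtColor(b,cv2.COLOR_RGB2BGR))
c=cap('top')
b=cv2.resize(c['color'][120:240,180:330],(750,600),interpolation=3)
cv2.imwrite('pics/tr_top.png',cv2.cvtColor(b,cv2.COLOR_RGB2BGR))
for n in('side','top'):
    for t in('tray_pocket','tray_front'): print(n,t,manip.tip_of(n,t))
P=T(d,[[-.081-.07,0,.028],[-.081-.07+.01+.031,0,.008]]);print(P)
```

```text
d [0.4  0.31 8.68] w [-0.5  0.3 -0.3] dist mm 86.9450562051445 at [ 0.4838 -0.2953  0.1218] F [ 0.8  -0.5  -0.88] gap 0.39 t 16.02
side tray_pocket [{'centre': [254.4, 214.5], 'p': 0.61}]
side tray_front [{'centre': [272.7, 213.7], 'p': 0.92}]
top tray_pocket []
top tray_front [{'centre': [250.0, 224.0], 'p': 0.91}]
[[0.49879161 0.03987344 0.028     ]
 [0.53902976 0.03200638 0.008     ]]
```

View pics/c3.png

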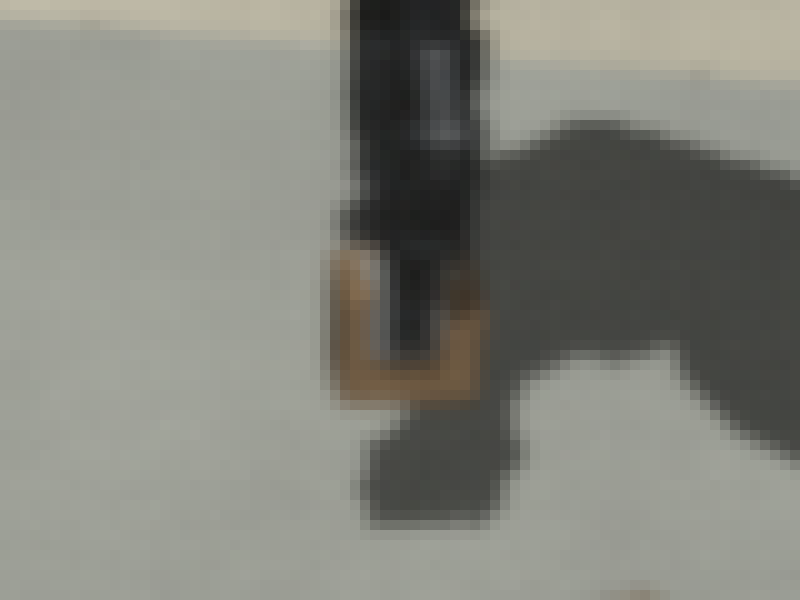

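View pics/tr_side.png

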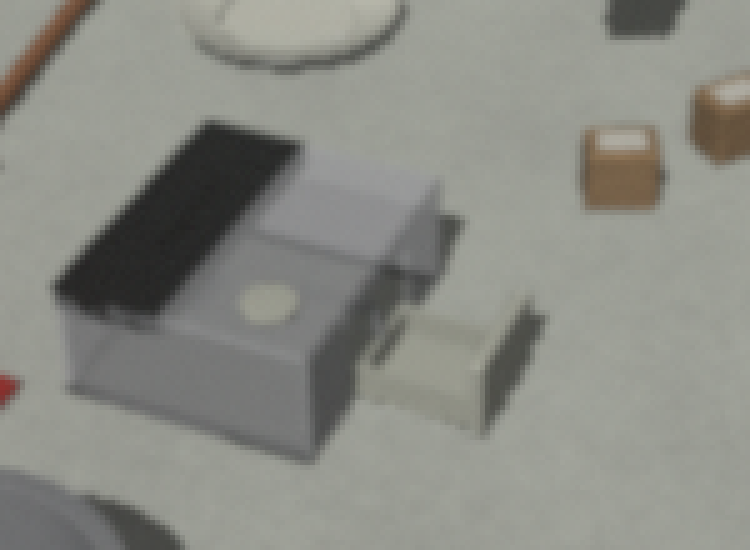

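View pics/tr_top.png

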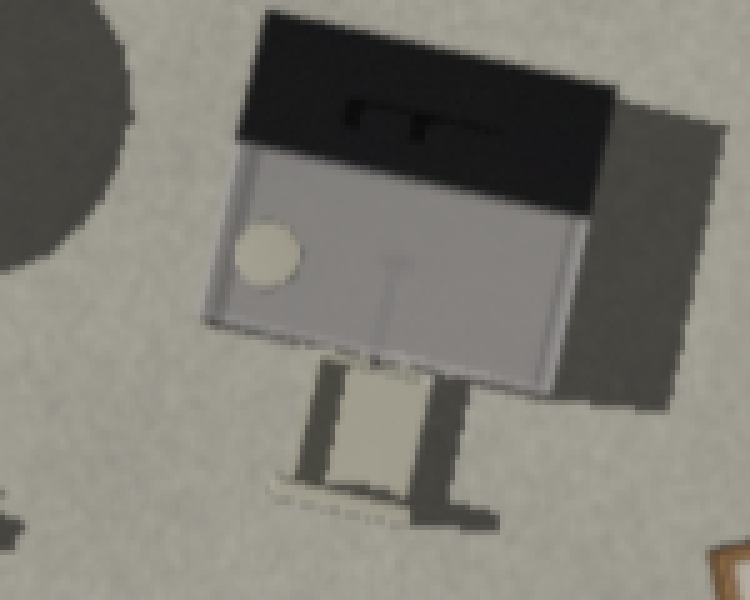

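Run:
```python
from fit import *
d=np.load('poses.npz')['d']
O=[]
for n in('top','side'):
    c=cap(n);x0,y0=(215,175) if n=='top' else (215,165)
    b=cv2.resize(c['color'][y0:y0+75,x0:x0+75],(750,750),interpolation=3)
    def pl(P,col):
        q=((proj(c,T(d,np.array(P)/1000.))-[x0,y0]+.5)*10).astype(np.int32);cv2.polylines(b,[q],True,col,1)
    xf=-151
    pl([(xf,-35,53),(xf,35,53),(xf,35,3),(xf,-35,3)],(255,0,0))
    pl([(xf,-35,53),(xf,35,53),(xf+10,35,53),(xf+10,-35,53)],(255,0,0))
    pl([(xf+10,-26,24),(xf+10,26,24),(xf+72,26,24),(xf+72,-26,24)],(0,255,0))
    pl([(-75,-86,75),(-75,86,75),(-75,86,0),(-75,-86,0)],(0,0,255))
    O.append(cv2.resize(b,(400,400),interpolation=cv2.INTER_AREA))
cv2.imwrite('pics/tro.png',cv2.cvtColor(np.hstack(O),cv2.COLOR_RGB2BGR))
```

```text
(no output)
```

View pics/tro.png

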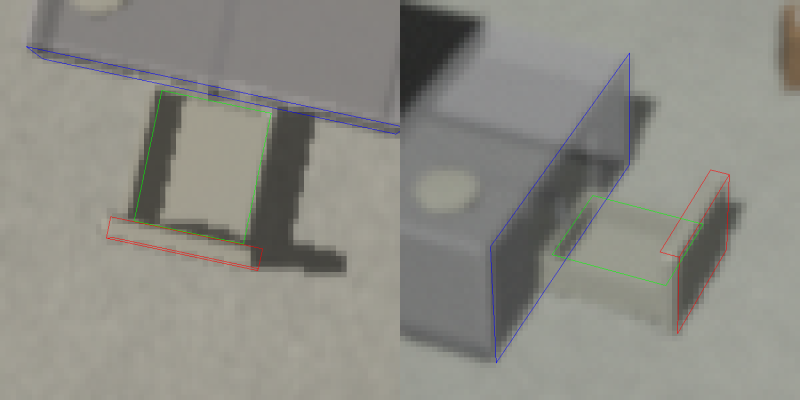

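Run:
```python
from fit import *
d=np.load('poses.npz')['d'];t=T(d,[[-.110,0,.14]])[0];go(t,90+np.degrees(d[2]))
```

```text
d [-13.97  29.93  -2.54] w [ 0.1 -0.1 26. ] dist mm 331.29537103464685 at [ 0.4814 -0.2932  0.1143] F [ 0.61  0.65 -1.19] gap 0.388 t 16.42
```

>>> carry_out(targets=[[[-1.4,3,-1,0,0,6,2.5],[-2.8,6,-2,0,0,12,2.5],[-4.2,9,-2.5,0,0,18,2.5],[-5.6,12,-2.5,0,0,24,2.5],[-7,15,-2.5,0,0,26,2.5],[-8.4,18,-2.5,0,0,26,2.5],[-9.8,21,-2.5,0,0,26,2.5],[-11.2,24,-2.5,0,0,26,2.5],[-12.6,27,-2.5,0,0,26,2.5],[-14,29.5,-2.5,0,0,26,2.5],[-14,29.9,-2.5,0,0,26,2.5],[-14,29.9,-2.5,0,0,26,2.5]]])

```text
time: 17.42
tool_pos: [0.5394, 0.0331, 0.1397]
ee_rot: [[-0.982, 0.188, -0.001], [0.188, 0.982, 0.0], [0.001, -0.0, -1.0]]
wrist_force: [-1.0, 0.2, 0.0]
finger_gap: 0.382
```

>>> carry_out(targets=[[[0,0,0,0,0,0,2.5],[0,0,0,0,0,0,2.5],[0,0,0,0,0,0,2.5]]])

```text
time: 17.67
tool_pos: [0.5396, 0.0304, 0.1402]
ee_rot: [[-0.981, 0.193, -0.0], [0.193, 0.981, -0.0], [0.0, -0.0, -1.0]]
wrist_force: [0.4, -0.2, -0.7]
finger_gap: 0.395
```

Run:
```python
from fit import *
d=np.load('poses.npz')['d'];t=T(d,[[-.110,0,.044]])[0];go(t,90+np.degrees(d[2]))
c=cap('side');b=cv2.resize(c['color'][150:250,200:330],None,fx=6,fy=6,interpolation=3)
cv2.imwrite('pics/pl1.png',cv2.cvtColor(b,cv2.COLOR_RGB2BGR))
```

```text
d [0.09 0.15 9.62] w [-0.  -0.  -0.1] dist mm 96.20052898846117 at [0.5396 0.0304 0.1402] F [ 0.43 -0.16 -0.66] gap 0.395 t 17.67
```

View pics/pl1.png

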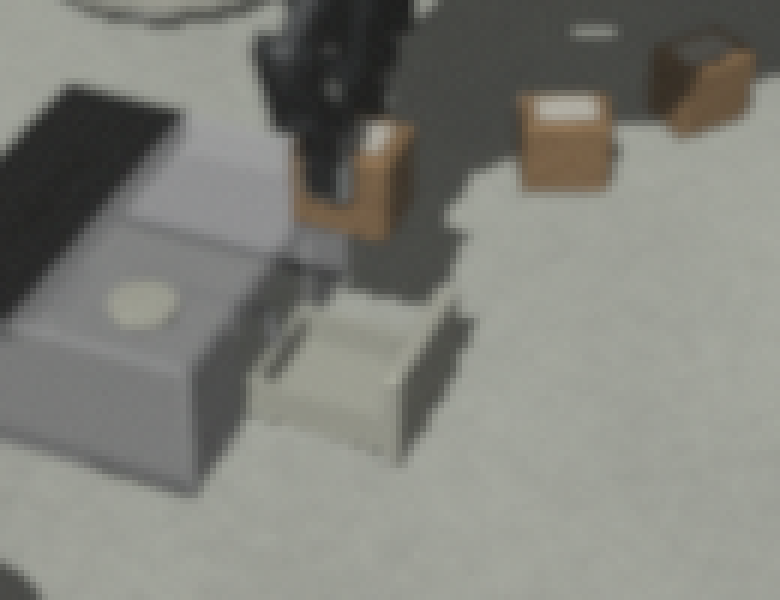

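>>> carry_out(targets=[[[0.1,0.1,2.5,0,0,0,2.5],[0.1,0.1,5,0,0,0,2.5],[0.1,0.1,6.5,0,0,0,2.5],[0.1,0.1,6.5,0,0,0,2.5],[0.1,0.1,6.5,0,0,0,2.5]]])

```text
time: 18.13
tool_pos: [0.5389, 0.0322, 0.0753]
ee_rot: [[-0.981, 0.192, -0.001], [0.192, 0.981, 0.0], [0.001, -0.0, -1.0]]
wrist_force: [0.1, 0.9, 0.3]
finger_gap: 0.388
```

Run:
```python
from fit import *
d=np.load('poses.npz')['d'];t=T(d,[[-.110,0,.044]])[0];go(t,90+np.degrees(d[2]))
c=cap('side');b=cv2.resize(c['color'][150:250,200:330],None,fx=6,fy=6,interpolation=3)
cv2.imwrite('pics/pl2.png',cv2.cvtColor(b,cv2.COLOR_RGB2BGR))
```

```text
d [-0.02 -0.01  3.13] w [-0.  -0.1 -0. ] dist mm 31.279291303768737 at [0.5389 0.0322 0.0753] F [0.05 0.85 0.27] gap 0.388 t 18.13
```

View pics/pl2.png

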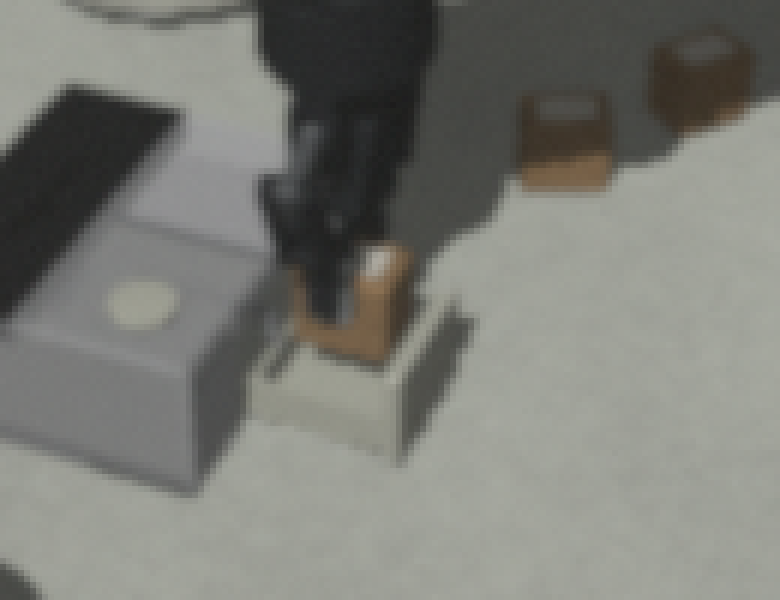

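>>> carry_out(targets=[[[0,0,1,0,0,0,2.5],[0,0,2,0,0,0,2.5],[0,0,2.8,0,0,0,2.5],[0,0,3.05,0,0,0,2.5],[0,0,3.05,0,0,0,2.5],[0,0,3.05,0,0,0,2.5]]])

```text
time: 18.68
tool_pos: [0.539, 0.0327, 0.0447]
ee_rot: [[-0.982, 0.191, -0.0], [0.191, 0.982, 0.0], [0.0, -0.0, -1.0]]
wrist_force: [0.4, -0.3, -1.3]
finger_gap: 0.387
```

Run:
```python
from fit import *
d=np.load('poses.npz')['d'];t=T(d,[[-.110,0,.044]])[0];go(t,90+np.degrees(d[2]))
```

```text
d [-0.02 -0.07  0.07] w [-0. -0.  0.] dist mm 1.0286328312258237 at [0.539  0.0327 0.0447] F [ 0.44 -0.31 -1.3 ] gap 0.387 t 18.68
```

>>> carry_out(targets=[[[0,0,0.1,0,0,0,2.5],[0,0,0.15,0,0,0,2.5],[0,0,0.15,0,0,0,2.5]]])

```text
time: 18.93
tool_pos: [0.539, 0.0328, 0.0435]
ee_rot: [[-0.982, 0.191, 0.0], [0.191, 0.982, -0.0], [-0.0, 0.0, -1.0]]
wrist_force: [-0.4, -0.5, -1.0]
finger_gap: 0.388
```

>>> carry_out(targets=[[[0,0,0,0,0,0,3.5],[0,0,0,0,0,0,4.5],[0,0,0,0,0,0,5.5],[0,0,0,0,0,0,5.5],[0,0,0,0,0,0,5.5],[0,0,-1,0,0,0,5.5],[0,0,-3,0,0,0,5.5],[0,0,-6,0,0,0,5.5],[0,0,-9,0,0,0,5.5],[0,0,-11,0,0,0,5.5],[0,0,-11,0,0,0,5.5]]])

```text
time: 19.85
tool_pos: [0.5406, 0.0326, 0.1583]
ee_rot: [[-0.982, 0.191, 0.008], [0.191, 0.982, -0.001], [-0.009, 0.0, -1.0]]
wrist_force: [0.2, -0.7, 1.0]
finger_gap: 0.646
```

Run:
```python
from fit import *
d=np.load('poses.npz')['d'];t=T(d,[[-.190,0,.16]])[0];go(t,90+np.degrees(d[2]))
c=cap('side');b=cv2.resize(c['color'][150:250,200:330],None,fx=6,fy=6,interpolation=3)
cv2.imwrite('pics/pl3.png',cv2.cvtColor(b,cv2.COLOR_RGB2BGR))
```

```text
d [ 8.14 -0.08 -0.24] w [0.  0.5 0.1] dist mm 81.42333908494491 at [0.5406 0.0326 0.1583] F [ 0.21 -0.67  0.98] gap 0.646 t 19.85
```

View pics/pl3.png

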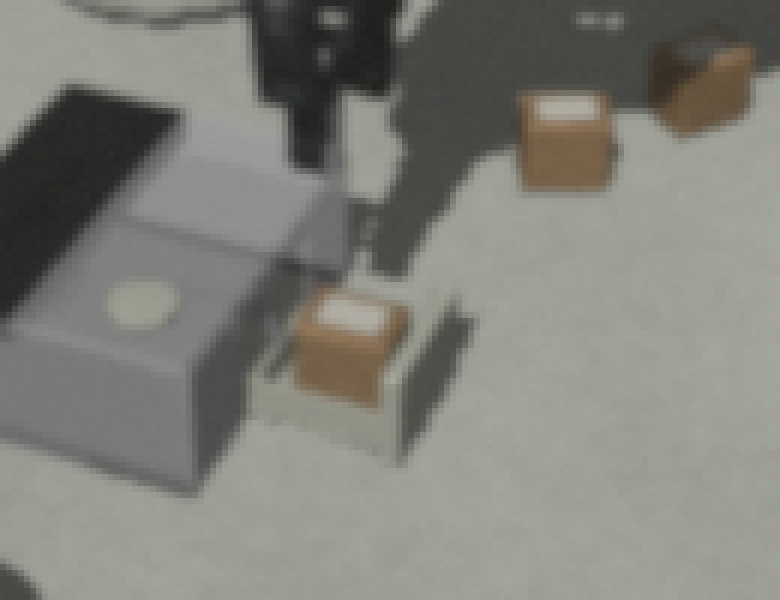

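The carton stands upright in the pocket. Next I shut the fingers, back off, tilt the tool 20° so only the fingertips lead, and come down in front of the panel.

>>> carry_out(targets=[[[3,0,-0.2,0,-6,0,0],[6,0,-0.2,0,-12,0,0],[9,0,-0.2,0,-18,0,0],[9,0,-0.2,0,-20,0,0],[9,0,3,0,-20,0,0],[9,0,6,0,-20,0,0],[9,0,8.5,0,-20,0,0],[9,0,8.5,0,-20,0,0],[9,0,8.5,0,-20,0,0]]])

```text
time: 20.65
tool_pos: [0.4499, 0.05, 0.0676]
ee_rot: [[-0.924, 0.191, 0.332], [0.18, 0.982, -0.065], [-0.339, -0.0, -0.941]]
wrist_force: [0.3, 0.6, 1.0]
finger_gap: -0.003
```

```bash
cat > tl.py <<'E'
from fit import *
d=np.load('poses.npz')['d'];a=d[2]
def loc(v): return np.array([v[0]*np.cos(a)+v[1]*np.sin(a),-v[0]*np.sin(a)+v[1]*np.cos(a),v[2]])
o=manip.observe();p=np.array(o['tool_pos'])
print('TCP local',(loc(p-np.r_[d[:2],0])*1000).round(1),'F',loc(np.array(o['wrist_force'])).round(1),'Rz',loc(np.array(o['ee_rot'])[:,2]).round(3),'gap',round(float(o['finger_gap']),3),'t',round(float(o['time']),2))
def tgt(L):
    go(T(d,[L])[0])
E
python3 - <<'E'
from tl import *
tgt([-.185,0,.038])
c=cap('side');b=cv2.resize(c['color'][150:250,200:330],None,fx=6,fy=6,interpolation=3)
cv2.imwrite('pics/pu1.png',cv2.cvtColor(b,cv2.COLOR_RGB2BGR))
E
```

```text
TCP local [-200.9    0.6   67.6] F [0.1 0.7 1. ] Rz [ 0.339  0.    -0.941] gap -0.003 t 20.65
d [-0.49 -0.06  3.32] w [-0.  19.8  0. ] dist mm 33.578899390107935 at [0.4499 0.05   0.0676] F [0.25 0.62 1.03] gap -0.003 t 20.65
```

View pics/pu1.png

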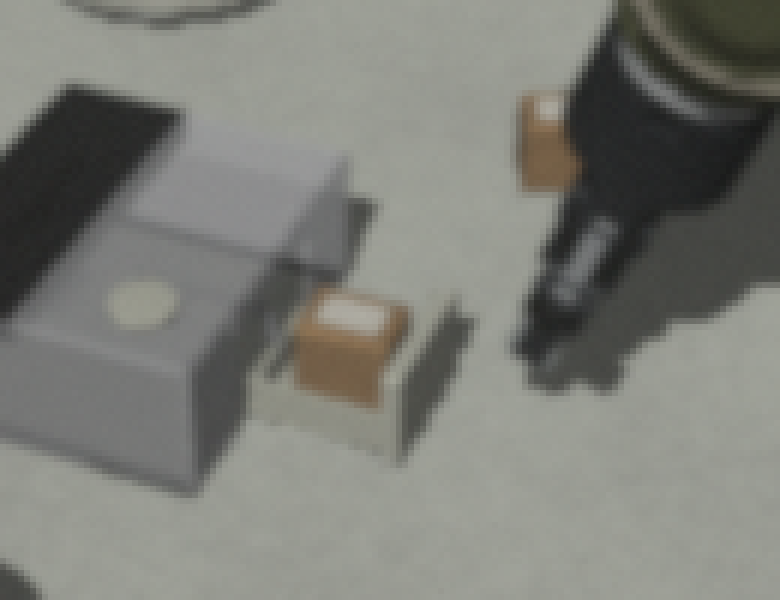

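>>> carry_out(targets=[[[-0.3,0,1.5,0,0,0,0],[-0.5,0,3,0,0,0,0],[-0.5,0,3.3,0,0,0,0],[-0.5,0,3.3,0,0,0,0],[-0.5,0,3.3,0,0,0,0]]])

```text
time: 21.12
tool_pos: [0.4663, 0.0469, 0.04]
ee_rot: [[-0.922, 0.191, 0.337], [0.18, 0.982, -0.066], [-0.343, 0.0, -0.939]]
wrist_force: [-0.6, 1.2, 0.0]
finger_gap: 0.0
```

Run:
```python
from tl import *
tgt([-.110,0,.038])
```

```text
TCP local [-184.2    0.7   40. ] F [-0.8  1.1  0. ] Rz [ 0.343  0.    -0.939] gap 0.0 t 21.12
d [-6.9  -0.07  2.74] w [ 0.  20.1 -0. ] dist mm 74.23254199845667 at [0.4663 0.0469 0.04  ] F [-0.59  1.2   0.04] gap 0.0 t 21.12
```

>>> carry_out(targets=[[[-0.6,0,0.24,0,0,0,0],[-1.2,0,0.48,0,0,0,0],[-1.8,0,0.72,0,0,0,0],[-2.4,0,0.96,0,0,0,0],[-3,0,1.2,0,0,0,0],[-3.6,0,1.44,0,0,0,0],[-4.2,0,1.68,0,0,0,0],[-4.8,0,1.92,0,0,0,0],[-5.4,0,2.16,0,0,0,0],[-6,0,2.4,0,0,0,0],[-6.6,0,2.6,0,0,0,0],[-6.6,0,2.6,0,0,0,0]]])

```text
time: 22.12
tool_pos: [0.537, 0.033, 0.0371]
ee_rot: [[-0.922, 0.191, 0.336], [0.18, 0.982, -0.066], [-0.342, 0.0, -0.94]]
wrist_force: [-2.9, -0.3, -0.3]
finger_gap: -0.001
```

Run:
```python
from tl import *
tgt([-.092,0,.038])
c=cap('side');b=cv2.resize(c['color'][150:250,200:330],None,fx=6,fy=6,interpolation=3)
cv2.imwrite('pics/pu2.png',cv2.cvtColor(b,cv2.COLOR_RGB2BGR))
```

```text
TCP local [-112.2    0.6   37.1] F [-2.7 -0.9 -0.3] Rz [ 0.342  0.    -0.94 ] gap -0.001 t 22.12
d [-1.93 -0.06  0.6 ] w [ 0. 20. -0.] dist mm 20.25648588577063 at [0.537  0.033  0.0371] F [-2.86 -0.33 -0.29] gap -0.001 t 22.12
```

View pics/pu2.png

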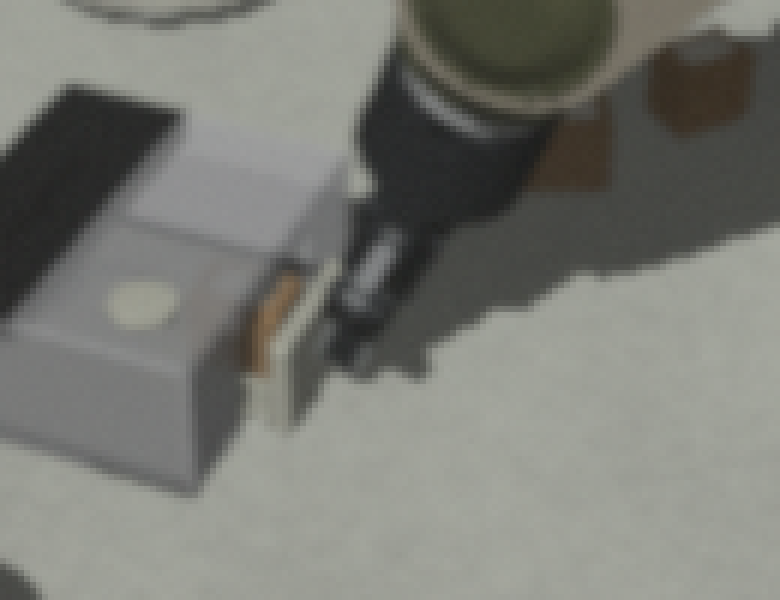

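>>> carry_out(targets=[[[-0.4,0,0.14,0,0,0,0],[-0.8,0,0.28,0,0,0,0],[-1.2,0,0.42,0,0,0,0],[-1.5,0,0.52,0,0,0,0],[-1.5,0,0.52,0,0,0,0]]])

```text
time: 22.58
tool_pos: [0.5512, 0.0304, 0.0369]
ee_rot: [[-0.923, 0.191, 0.334], [0.18, 0.982, -0.065], [-0.34, -0.0, -0.94]]
wrist_force: [-1.9, -0.3, -0.9]
finger_gap: -0.003
```

```bash
python3 -c "
from tl import *
tgt([-.092,0,.038])"
```

```text
TCP local [-97.8   0.7  36.9] F [-1.8 -0.6 -0.9] Rz [ 0.34  0.   -0.94] gap -0.003 t 22.58
d [-0.58 -0.07  0.1 ] w [-0.  19.9  0. ] dist mm 5.9023904946093975 at [0.5512 0.0304 0.0369] F [-1.87 -0.3  -0.93] gap -0.003 t 22.58
```

>>> carry_out(targets=[[[-0.3,0,0.1,0,0,0,0],[-0.6,0,0.2,0,0,0,0],[-0.6,0,0.2,0,0,0,0],[-0.6,0,0.2,0,0,0,0]]])

```text
time: 22.92
tool_pos: [0.5575, 0.0291, 0.0372]
ee_rot: [[-0.923, 0.191, 0.335], [0.18, 0.982, -0.065], [-0.341, -0.0, -0.94]]
wrist_force: [-3.5, 0.4, -3.3]
finger_gap: -0.001
```

Run:
```python
from tl import *
tgt([-.092,0,.038])
c=cap('side');b=cv2.resize(c['color'][160:235,215:305],None,fx=8,fy=8,interpolation=3)
cv2.imwrite('pics/pu3.png',cv2.cvtColor(b,cv2.COLOR_RGB2BGR))
```

```text
TCP local [-91.3   0.7  37.2] F [-3.5 -0.3 -3.3] Rz [ 0.341  0.    -0.94 ] gap -0.001 t 22.92
d [ 0.03 -0.07 -0.1 ] w [-0.  19.9  0. ] dist mm 1.2591905377515842 at [0.5575 0.0291 0.0372] F [-3.5   0.38 -3.31] gap -0.001 t 22.92
```

View pics/pu3.png

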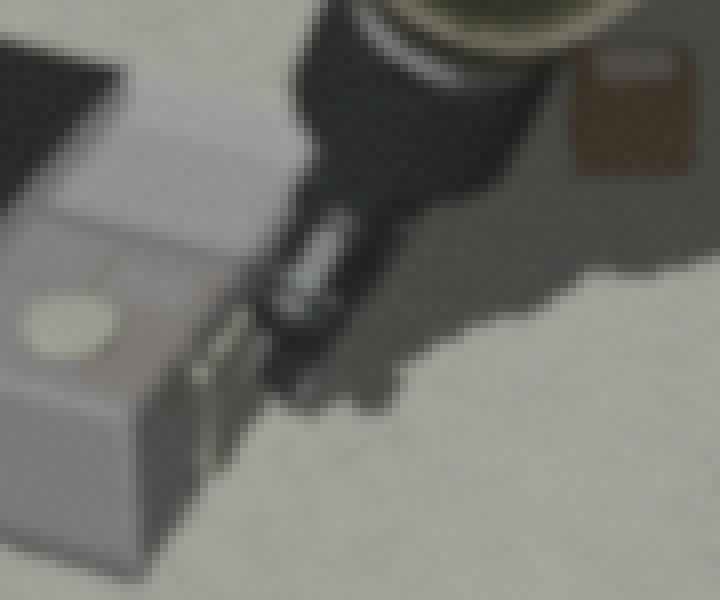

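>>> carry_out(targets=[[[-0.3,0,0.1,0,0,0,0],[-0.4,0,0.12,0,0,0,0],[-0.4,0,0.12,0,0,0,0]]])

```text
time: 23.22
tool_pos: [0.5581, 0.0291, 0.0368]
ee_rot: [[-0.925, 0.191, 0.328], [0.18, 0.982, -0.064], [-0.334, -0.0, -0.943]]
wrist_force: [-20.4, 2.0, 9.4]
finger_gap: 0.001
```

```bash
python3 -c "
from tl import *"
```

```text
TCP local [-90.7   0.8  36.8] F [-20.4  -1.9   9.4] Rz [ 0.334 -0.    -0.943] gap 0.001 t 23.22
```

The force jumped to 20 N at the expected end stop. I back off and look.

>>> carry_out(targets=[[[0.3,0,-0.1,0,0,0,0],[0.6,0,-0.2,0,0,0,0],[1.2,0,-0.4,0,0,0,0],[2,0,-0.7,0,0,0,0],[2,0,-0.7,0,0,0,0],[2,0,-0.7,0,0,0,0]]])

```text
time: 23.72
tool_pos: [0.5413, 0.0323, 0.0381]
ee_rot: [[-0.922, 0.191, 0.337], [0.179, 0.982, -0.066], [-0.344, 0.0, -0.939]]
wrist_force: [0.4, 0.1, 0.4]
finger_gap: -0.0
```

Run:
```python
from tl import *
c=cap('side');b=cv2.resize(c['color'][160:235,215:305],None,fx=8,fy=8,interpolation=3)
cv2.imwrite('pics/pu4.png',cv2.cvtColor(b,cv2.COLOR_RGB2BGR))
```

```text
TCP local [-107.8    0.7   38.1] F [0.4 0.2 0.4] Rz [ 0.344  0.    -0.939] gap -0.0 t 23.72
```

View pics/pu4.png

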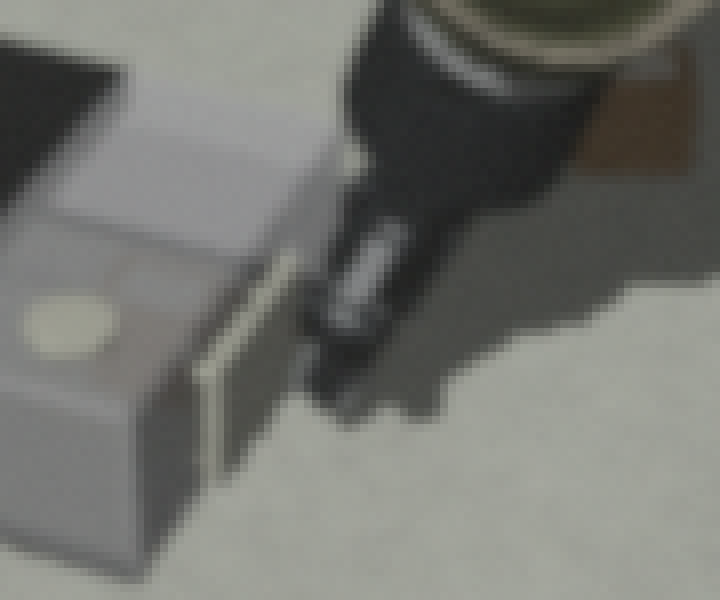

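>>> carry_out(targets=[[[3,0,-1,0,0,0,0],[5,0,-4,0,6,0,0],[7,0,-8,0,12,0,0],[9,0,-11,0,18,0,0],[11,0,-13,0,20,0,0],[13,0,-13,0,20,0,0],[13,0,-13,0,20,0,0],[13,0,-13,0,20,0,0]]])

```text
time: 24.43
tool_pos: [0.3777, 0.0642, 0.1156]
ee_rot: [[-0.982, 0.191, 0.001], [0.191, 0.982, -0.0], [-0.001, 0.0, -1.0]]
wrist_force: [0.4, -0.3, -0.4]
finger_gap: 0.0
```

Run:
```python
from tl import *
O=[]
for n in('side','top'):
    c=cap(n);im=c['color'];cv2.imwrite(f'pics/end_{n}.png',cv2.cvtColor(im,cv2.COLOR_RGB2BGR))
    i0=cv2.imread(f'pics/{n}0.png')[:,:,::-1]
    x0,y0=(205,165) if n=='side' else (220,150)
    O.append(np.vstack([cv2.resize(k[y0:y0+60,x0:x0+80],(400,300),interpolation=3) for k in(i0,im)]))
    print(n,manip.tip_of(n,'tray_front'),manip.tip_of(n,'key')[:1])
cv2.imwrite('pics/cmp.png',cv2.cvtColor(np.hstack(O),cv2.COLOR_RGB2BGR))
```

```text
TCP local [-274.6    0.6  115.6] F [ 0.4 -0.2 -0.4] Rz [ 0.001  0.    -1.   ] gap 0.0 t 24.43
side [{'centre': [248.4, 208.6], 'p': 0.65}] [{'centre': [257.3, 295.6], 'p': 0.77}]
top [] [{'centre': [141.8, 222.0], 'p': 0.51}]
```

View pics/cmp.png

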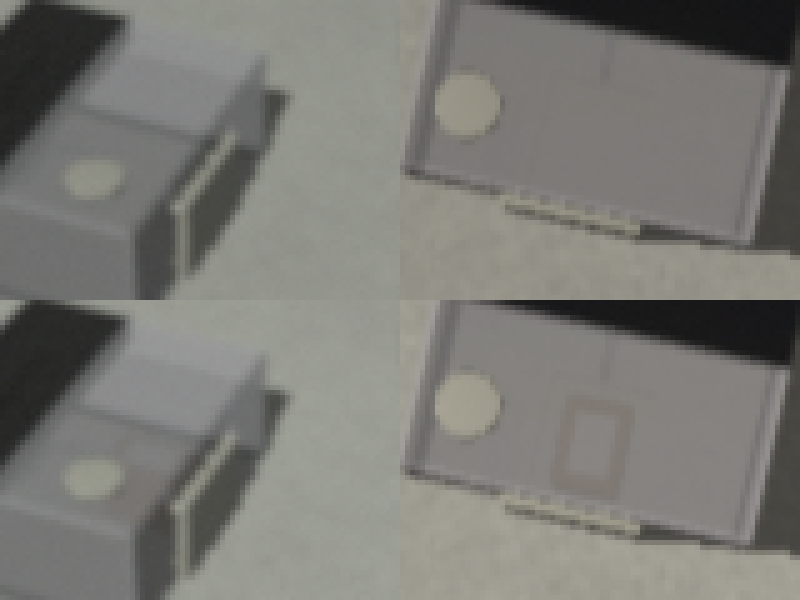

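View pics/end_side.png

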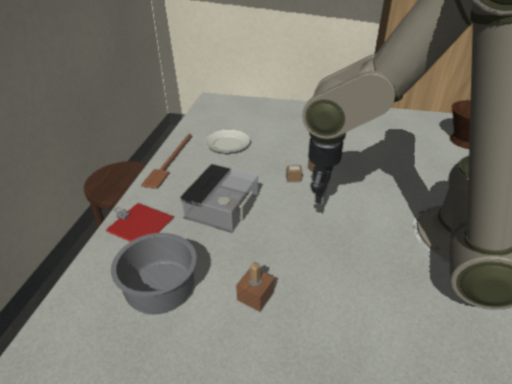

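View pics/end_top.png

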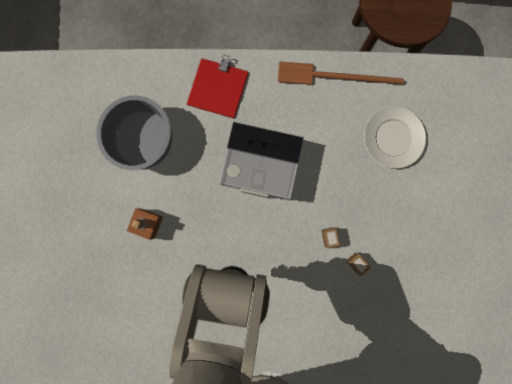

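The tray is flush, pixel-identical to the start, with the carton visible upright inside it. The key stands at side (256,280), the pot and plate are where they were, and the gripper is clear. I hand it in.

```bash
python3 -c "
from h import *
print(manip.job_done())"
```

```text
the job is handed in; nothing more can be done
None
```

The dispenser is refilled and shut, with the key back in its stand. I handed it in at about 24.5 s of the 72 s allowed.

- **Keyhole:** I dragged the key's tip along the groove floor at about 6 N until it dropped in near y = +1 mm. Pressing the bar about 5 mm sprang the tray out.
- **Carton:** I chose the one farthest from the base, at top-view pixel (386,232) and 0.56 m, and stood it in the pocket.
- **Tray:** I pushed it home against the end stop. The force peaked at about 22 N, and it stayed shut when I let go.

**Last checks:** the tray front looks the same as at the start in both views, and the carton shows upright through the lid. The key is upright with its collar on the stand, the pot and plate look unmoved, and the gripper is clear of everything. I did not sense the latch click directly; I infer it from the tray staying shut with no force on the tool. In the last top view the network did not find the tray front, but the side view did, within about 2 pixels of its starting place.

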